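Level the checking plate, load the guide rails, bin the caps, set the lamp

ROBOT

A 6-joint arm with a two-finger parallel gripper is mounted at the origin on the work surface. World frame = base frame: x ahead of the robot, y to its left, z up, the work surface at z = 0. Lengths are in m, angles in degrees, forces in N, time in s.
With the tool pointing down it reaches from about 0.4 to 0.825 m from the base axis. Payload 7 kg.
Tool frame: the origin (TCP) lies midway between the tips of the shut fingers; the grasp point (between the pads) lies 19 mm behind it (r.hold_point_z is the distance from the TCP to the grasp point, in m); y points along the fingers, z is the direction in which the jaws open and shut, and the axes are right-handed (so a half turn about y gives the same grasp; the last joint's range is limited). The gripper opens to 88 mm and grips with 3 to 60 N. Pads are 19 mm wide; open, the fingers measure 130 mm over their backs; the gripper's body (78 mm by 193 mm) begins 47 mm behind the grasp point.
Start: joints at [-53.279, 20.546, 0.682, 0, -70.136, -16.507], TCP at [0.233, -0.633, 0.227] pointing down, gripper open.
Joint ranges: [-176.03, 176.03], [-82.01, 121.73], [-58.28, 71.71], [-173.87, 95.51], [-174.79, -0.11], [-173.66, 173.66]. Speed limits (degrees/s): [136.94, 136.94, 172.46, 180, 180, 180].

INTERFACE

Orientations are given as [roll, pitch, yaw] about the fixed x, y, z axes, in that order (R = Rz(yaw) Ry(pitch) Rx(roll)).
In Python, from plant import r, imaging gives the robot as it stands.
- The arm moves only by the tool drive_tool, never from a script. Its argument "deltas" is a list of rows, each a list of 6 numbers: the shift along the world's x, y, z in cm, then the turn, a rotation vector about the world's x, y, z in rad. In form: [[tx, ty, tz, rx, ry, rz], ...]. A call has exactly 8 rows; each row is the pose to reach, as a shift and turn from the pose commanded when the call began; what a row does not reach only later rows make up. A row lasts 1/12 s, in which the tool goes at most 41.7 mm and 7.16 degrees, less where a joint would pass 70% of its speed; a pose out of reach is approached as far as the arm can. A call with a gripper value outside its range is refused whole. "claw" is the opening, from 0 (shut) to 1 (fully open), set as the call begins (left out, the last holds). The fingers move at their own pace and stop on an object; "squeeze" is the grip in N (left out, the last holds). Time passes only in rows, so rows that repeat a pose let the fingers close, or fill a call up. It gives the time, the measured TCP pose, the force and the opening at its end, in the units of the state.
- r.get_state(): the state, without advancing time (a new reading comes with each control period).
- imaging.capture(name): name is "side" or "top" or "wrist"; returns the picture (480x640x3 uint8, red, green, blue); there is no depth.
- imaging.get_calibration(name): a dict with "mtx" (3x3 intrinsics, pixels), "R" (3x3) and "t" (3): a world point X has camera coordinates R X + t; the wrist camera has in their place "T_tool_cam" (4x4, takes a point from camera to tool coordinates, whose origin is the TCP and whose axes are the tool frame's). Camera axes: x right, y down, z forward; pixel columns grow to the right and rows downward; lengths in m; the calibration is good to about 2 mm. A picture is of the moment at which its call begins: read the wrist's pose just before it. get_calibration takes no time and is no camera call.
- r.close_job(): hands the job in, once; it reports no verdict.
Trained networks look in the newest picture that a camera, given by its name, has taken for a name from the list of things; names that differ only in an ending like _2 or _b are one class to them, and where a whole thing is asked for, a point or a joint stands for the part that bears it (a point fixed in the world has none). Each returns a list of dicts, best first, with "score" (0 to 1); they miss things now and then, are a little off and sometimes report something else, mostly with a low value. They report only what shows in the picture. A call takes as long as a camera call. They do not tell look-alikes from the thing itself.
- imaging.search_frame(camera, label): "bbox" ([left, top, right, bottom] in pixels, round what is visible of it).
- imaging.outline_of(camera, label): "region" (480x640 bool, what is visible of it) and "bbox" ([left, top, right, bottom] in pixels, round what is visible of it).
- imaging.landmark_of(camera, label): "position" ([column, row] in pixels: a listed point, or the origin of a listed thing).
The state is a dict: "time_s": time; "joints": joint angles; "qd": joint speeds; "joint_torque": joint torques, N m; "tcp_pos": TCP position; "eef_rot": TCP orientation; "contact_force": force on the tool from outside, world axes, zero at the start; "moment": the same for the moment, N m; "gripper_width": finger opening in m.
Only numpy, scipy, OpenCV 4.12 (cv2) and the standard library are available. Lean on these libraries where they do the work, as an engineer would, in place of code of your own. Each camera call takes 0.05 s, during which the arm holds its last target.

TASK

Set up the checking station: first turn the two foot knobs of the aluminium plate until it sits level, both bubbles between their marks. Then lay every long guide rail foot down and flat on the plate's free surface and put every round end cap into the small blue crate; once they are all there, finish by setting the lamp's dimmer lever upright at its middle mark. The plate must still be level at the end; leave the other things on the bench where they are.

Things in the scene. Friction and masses are not known exactly. Their poses are not given: they have to be found in the camera images.
- plate_mid (a point): centre of the free top of the levelling plate (aluminium, 170 x 200 mm, top about 56 mm above the table, z = its normal). Free area 153 mm along x by 200 mm along y; a black vial bar 12 mm high (bubble 16 mm) bounds it at +x, another stands just beyond the +y edge. x points from the edge near the robot to the far edge. Hinged at its +x and +y edges; foot knobs outside its -x and -y edges
- pitch (a joint): fore-and-aft tilt of the plate, rad: 0 level, positive when the edge at -x (by the near knob) is high. Shown by the vial along the +y edge
- roll (a joint): sideways tilt of the plate, rad: 0 level, positive when the edge at -y (by the side knob) is high. Shown by the vial along the +x edge
- screw_p_grip (a point): grip point of the near foot knob, outside the plate's -x edge: upright black bar 42 mm along its x, 13 mm thick along its y, 32 mm high on a 38 mm disc. The point is on the vertical turning axis, 102 mm above the table, 12 mm below the bar's top. Clockwise from above raises the -x edge, 0.03 rad of pitch per rad; may need several regrasps
- screw_r_grip (a point): grip point of the side foot knob, outside the plate's -y edge: same bar knob, carried on the cradle, so it rises and falls up to 8 mm with the pitch. Clockwise from above raises the -y edge by 0.03 rad of roll per rad
- bub_p_mid (a point): white bubble, 18 mm long, in the yellow window beside the plate's +y edge; runs to the high end, 0.5 mm per mrad of tilt; centred between the two black marks (26 mm apart) when pitch is 0
- bub_r_mid (a point): white bubble in the window along the plate's +x edge; centred between its marks when roll is 0
- dimmer (a joint): lamp dimmer lever, rad: 0 leans fully to the box's -x side (towards the robot), 0.6 stands upright at the middle mark, 1.2 leans fully to +x; stays where it is left
- dimmer_tip (a point): centre of the black ball (26 mm) at the lever's end, 80 mm from the lever's pivot
- lampbox: white lamp control box 90 x 75 x 45 mm, fixed, origin under its centre; the lever's pivot lies 67 mm above the origin and the lever swings in the box's x-z plane
- crate_in (a point): centre of the inner floor of the small blue open crate, 140 mm along its x, 180 mm along its y, 60 mm high, walls and floor 5 mm, fixed
- frame0: black plastic guide rail of inverted-T section: foot 84 x 36 x 8 mm, rib 10 mm thick along its x rising to 33 mm; origin at the centre of its underside, x along its length; 40 to 85 g; may be absent
- frame1: black plastic guide rail of inverted-T section: foot 84 x 36 x 8 mm, rib 10 mm thick along its x rising to 33 mm; origin at the centre of its underside, x along its length; 40 to 85 g; may be absent
- frame2: black plastic guide rail of inverted-T section: foot 84 x 36 x 8 mm, rib 10 mm thick along its x rising to 33 mm; origin at the centre of its underside, x along its length; 40 to 85 g; may be absent
- cap0: black plastic end cap: round flange 42 mm across and 8 mm thick, then a boss 30 mm across up to 32 mm; origin at the centre of its underside; 20 to 45 g; may be absent
- cap1: black plastic end cap: round flange 42 mm across and 8 mm thick, then a boss 30 mm across up to 32 mm; origin at the centre of its underside; 20 to 45 g; may be absent
- cap2: black plastic end cap: round flange 42 mm across and 8 mm thick, then a boss 30 mm across up to 32 mm; origin at the centre of its underside; 20 to 45 g; may be absent
- tape: roll of clear tape, 80 mm across, 24 mm high; bystander, leave alone
- driver: screwdriver lying on the table; bystander, leave alone
- wrench: wrench lying on the table; bystander, leave alone
- glue: small white bottle, 40 mm across, 90 mm high; bystander, leave alone
- jar: small glass jar, 56 mm across, 60 mm high; bystander, leave alone
- carton: small carton 80 x 60 x 45 mm; bystander, leave alone
- mug: white mug 90 mm high; bystander, leave alone
Things that resemble listed ones, but are neither listed nor needed, are in the scene too. Leave any red look-alike of the frame1 alone. What is shaped like the cap2 but red is not meant.

How it is judged (in metres and radians):
On the way, in this order (a step that is already met when the one before it is completed fails the run):
1. the plate is level both ways, within 0.015 rad (value of joint pitch between -0.015 and 0.015 rad and value of joint roll between -0.015 and 0.015 rad), for 0.5 s.
2. every rail lies flat on the plate and every cap is in the crate, the plate level (all of step 1 and x of frame0 in the frame of plate_mid between -0.065 and 0.065 m and y of frame0 in the frame of plate_mid between -0.088 and 0.088 m and z of frame0 in the frame of plate_mid between -0.004 and 0.005 m and angle between each of frame0, frame1, frame2's own z axis and vertical below 0.1 rad and x of frame1 in the frame of plate_mid between -0.065 and 0.065 m and y of frame1 in the frame of plate_mid between -0.088 and 0.088 m and z of frame1 in the frame of plate_mid between -0.004 and 0.005 m and x of frame2 in the frame of plate_mid between -0.065 and 0.065 m and y of frame2 in the frame of plate_mid between -0.088 and 0.088 m and z of frame2 in the frame of plate_mid between -0.004 and 0.005 m and x of cap0 in the frame of crate_in between -0.066 and 0.066 m and y of cap0 in the frame of crate_in between -0.086 and 0.086 m and z of cap0 in the frame of crate_in between -0.005 and 0.045 m and x of cap1 in the frame of crate_in between -0.066 and 0.066 m and y of cap1 in the frame of crate_in between -0.086 and 0.086 m and z of cap1 in the frame of crate_in between -0.005 and 0.045 m and x of cap2 in the frame of crate_in between -0.066 and 0.066 m and y of cap2 in the frame of crate_in between -0.086 and 0.086 m and z of cap2 in the frame of crate_in between -0.005 and 0.045 m), for 0.2 s.
3. the dimmer lever stands upright at the middle mark, within 0.1 rad (value of joint dimmer between 0.5 and 0.7 rad), for 0.2 s.
At the end, for the whole second after the job is handed in: Plate level within 0.015 rad both ways; every rail flat on the plate (centre within 65 mm in x, 88 mm in y of plate_mid, foot within 5 mm of the surface, tilt under 0.1 rad); every cap inside the crate; all at rest; lever within 0.1 rad of upright (all of step 2 and all of step 3 and linear speed of each of frame0, frame1, frame2, cap0, cap1, cap2 below 0.02 m/s); the robot touches nothing.
It fails at once if a bystander is moved more than 50 mm (distance of any of tape, driver, wrench, glue, jar, carton, mug from where it was at the start of the episode above 0.05 m).
Of frame0, frame1, frame2 only 2 to 3 are there at a start; the rules pass over those that are not, and their reading is None.
Of cap0, cap1, cap2 only 2 to 3 are there at a start; the rules pass over those that are not, and their reading is None.
At some moment in a run one of frame0, frame1, frame2, cap0, cap1, cap2 may be knocked a few centimetres aside while the robot is not near it.
Once in a run the grip may slacken for a moment while it holds something.
It also fails if it takes over 210 s, if anything falls off the work surface, if the arm or the gripper's body presses on something with over 40 N, if the wrist force passes 120 N, or if a joint passes its speed limit or range.

## Working session

There is one attempt and no reset: what is moved stays moved. The work goes in short steps, Python scripts to look and compute and a tool call to move; the robot and the scene stay as the last step left them, time stands still between calls to the robot, and variables do not carry over. Pictures are saved under pics/ and viewed, and the job is handed in when it is done.

Besides the shell and the picture viewer there is one more tool, called after "Emit:" as name(argument=value, ...), one argument or row to a line, values as JSON. drive_tool: Moves the arm, as the interface text tells. Its arguments: {"type":"object","properties":{"deltas":{"type":"array"},"claw":{"type":"number"},"squeeze":{"type":"number"}},"required":["deltas"]}

```bash
ls; mkdir -p pics; cat > h.py <<'E'
import numpy as np, cv2
from plant import r, imaging
def save(name,fn):
    im=imaging.capture(name); cv2.imwrite('pics/'+fn+'.png',im[:,:,::-1]); return im
E
python3 - <<'E'
from h import *
print(r.get_state())
for c in('side','top','wrist'):
    save(c,c+'0'); print(c,imaging.get_calibration(c))
E
```

```text
pics
{'time_s': 0.0, 'joints': array([-5.32817730e+01,  2.05917888e+01,  6.33153100e-01, -2.02263037e-02,
       -7.01353293e+01, -1.65057803e+01]), 'qd': array([ 0.11187031,  0.03446271, -0.00333683, -0.05346547, -0.00097915,
       -0.06446384]), 'joint_torque': array([ 1.00220059e-03, -5.82716739e+01,  2.93074644e+01,  6.99754223e+00,
        7.11113287e-03, -1.97905629e-04]), 'tcp_pos': array([ 0.23300563, -0.6329837 ,  0.22561364]), 'eef_rot': array([-8.99045047e+01,  8.46885306e-03,  2.02055653e+01]), 'contact_force': array([-0.10362306,  0.0019462 ,  0.19953807]), 'moment': array([ 0.0441368 , -0.0001365 ,  0.01920674]), 'gripper_width': 0.08786836870327487}
side {'mtx': array([[466.50568843,   0.        , 324.61568333],
       [  0.        , 466.50568843, 231.80315929],
       [  0.        ,   0.        ,   1.        ]]), 'R': array([[-0.86792603, -0.49640593,  0.01689838],
       [-0.37578401,  0.63402057, -0.67587299],
       [ 0.32479344, -0.5929579 , -0.73682437]]), 't': array([0.4675579 , 0.2229539 , 1.01675381])}
top {'mtx': array([[467.97154799,   0.        , 323.1097648 ],
       [  0.        , 467.97154799, 245.5537714 ],
       [  0.        ,   0.        ,   1.        ]]), 'R': array([[-0.01571057, -0.99987572, -0.0013139 ],
       [-0.9837454 ,  0.01569219, -0.17888195],
       [ 0.17888033, -0.00151779, -0.98386967]]), 't': array([0.08116489, 0.55937303, 1.29514741])}
wrist {'mtx': array([[344.60840731,   0.        , 317.92000012],
       [  0.        , 344.60840731, 243.57329166],
       [  0.        ,   0.        ,   1.        ]]), 'T_tool_cam': array([[-7.10437026e-05,  9.52359433e-01,  3.04977876e-01,
        -8.22841143e-02],
       [-2.30470240e-04, -3.04977884e-01,  9.52359405e-01,
        -1.58717854e-01],
       [ 9.99999971e-01, -2.62918598e-06,  2.41157265e-04,
         6.93105312e-04],
       [ 0.00000000e+00,  0.00000000e+00,  0.00000000e+00,
         1.00000000e+00]])}
```

View pics/top0.png

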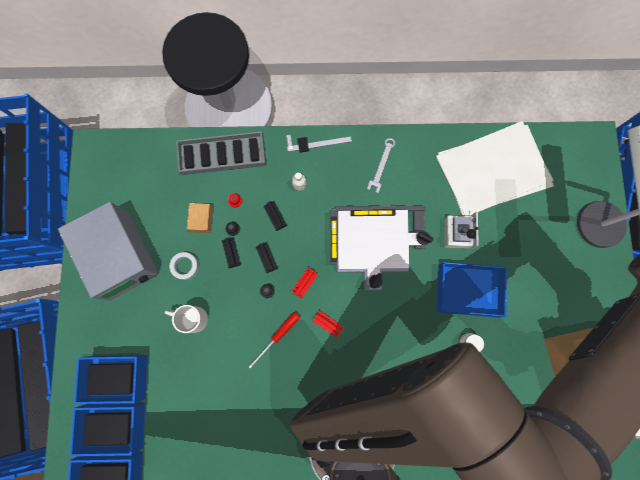

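View pics/side0.png

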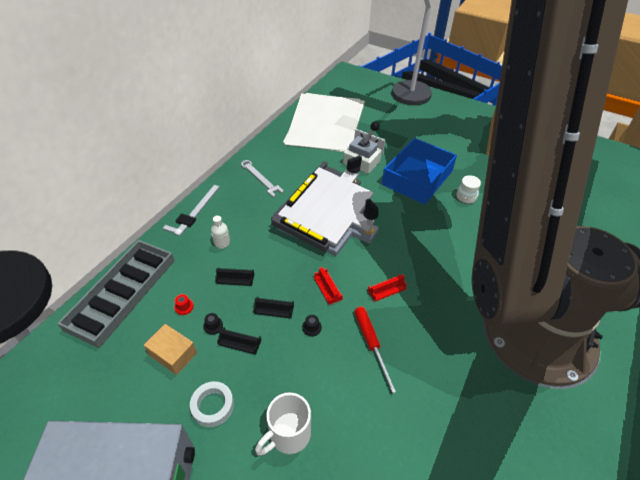

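View pics/wrist0.png

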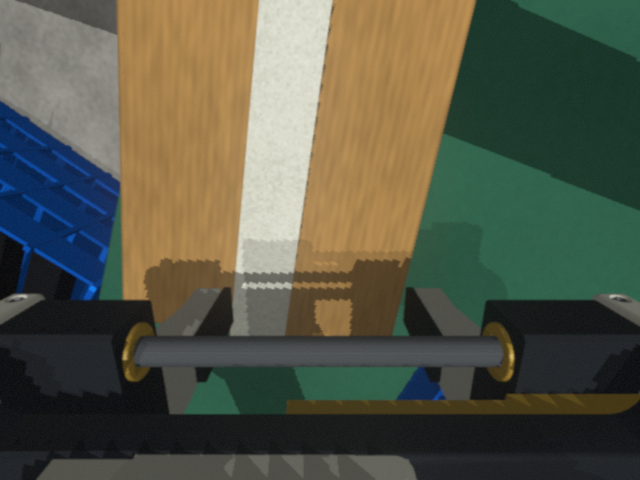

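The top view shows three black rails at (275,215), (232,252) and (266,257), and two black caps at (233,228) and (267,290). The plate is at (372,238), the crate at (473,290) and the lamp box at (462,230). Next I measure these positions.

```bash
cat >> h.py <<'E'
cal={c:imaging.get_calibration(c) for c in('side','top','wrist')}
from scipy.spatial.transform import Rotation as Ro
def camRt(c,st=None):
    k=cal[c]
    if c!='wrist': return k['mtx'],k['R'],k['t']
    st=st or r.get_state()
    T=np.eye(4); T[:3,:3]=Ro.from_euler('xyz',st['eef_rot'],degrees=True).as_matrix(); T[:3,3]=st['tcp_pos']
    M=np.linalg.inv(T@k['T_tool_cam']); return k['mtx'],M[:3,:3],M[:3,3]
def ray(c,px,st=None):
    K,R,t=camRt(c,st); d=np.linalg.inv(K)@[px[0],px[1],1.]
    return -R.T@t, R.T@d
def onz(c,px,z,st=None):
    o,d=ray(c,px,st); return o+d*(z-o[2])/d[2]
def proj(c,X,st=None):
    K,R,t=camRt(c,st); p=K@(R@np.asarray(X)+t); return p[:2]/p[2]
def tri(obs):
    A=np.zeros((3,3));b=np.zeros(3);
    for o,d in obs:
        d=d/np.linalg.norm(d);P=np.eye(3)-np.outer(d,d);A+=P;b+=P@o
    X=np.linalg.solve(A,b); 
    return X,max(np.linalg.norm((np.eye(3)-np.outer(d,d)/(d@d))@(X-o)) for o,d in obs)
E
python3 - <<'E'
from h import *
np.set_printoptions(precision=3,suppress=True)
Z=dict(frame0=0,cap0=0,lampbox=0,plate_mid=.056,screw_p_grip=.102,screw_r_grip=.102,bub_p_mid=.06,bub_r_mid=.06,dimmer_tip=.14,crate_in=.005)
t0=r.get_state()['time_s']
for n,z in Z.items():
    for c in('top','side'):
        for d in imaging.landmark_of(c,n)[:7]:
            if d['score']>.25: print(n,c,round(d['score'],2),np.round(d['position'],1),onz(c,d['position'],z))
print(r.get_state()['time_s']-t0)
E
```

```text
frame0 top 0.89 [274.5 214.9] [0.666 0.218 0.   ]
frame0 top 0.83 [302.2 282.2] [0.461 0.135 0.   ]
frame0 top 0.82 [267.  254.1] [0.547 0.24  0.   ]
frame0 top 0.74 [328.3 321.1] [0.347 0.061 0.   ]
frame0 top 0.57 [232.9 253.4] [0.55  0.341 0.   ]
frame0 side 0.91 [274.8 311.3] [0.529 0.242 0.   ]
frame0 side 0.87 [233.9 278.2] [0.663 0.215 0.   ]
frame0 side 0.79 [242.7 345.3] [0.54  0.347 0.   ]
frame0 side 0.68 [327.1 292. ] [0.453 0.137 0.   ]
frame0 side 0.62 [384.8 288.5] [0.342 0.06  0.   ]
frame0 side 0.62 [211.5 328.2] [0.623 0.348 0.   ]
cap0 top 0.6 [236.2 203.5] [0.704 0.334 0.   ]
cap0 top 0.59 [268.1 293. ] [0.431 0.236 0.   ]
cap0 top 0.54 [232.6 228.1] [0.627 0.343 0.   ]
cap0 side 0.71 [314.  324.2] [0.436 0.227 0.   ]
cap0 side 0.61 [188.  307.1] [0.703 0.332 0.   ]
cap0 side 0.55 [214.8 328.1] [0.617 0.344 0.   ]
lampbox top 0.71 [453.2 233.2] [ 0.601 -0.318  0.   ]
lampbox side 0.84 [358.9 158.5] [ 0.613 -0.34   0.   ]
plate_mid top 0.71 [371.  239.5] [ 0.575 -0.065  0.056]
plate_mid side 0.94 [327.6 206.9] [ 0.564 -0.058  0.056]
screw_p_grip top 0.59 [373.2 282.5] [ 0.447 -0.062  0.102]
screw_p_grip side 0.68 [370.3 206.6] [ 0.453 -0.071  0.102]
screw_p_grip side 0.62 [176.5 354.8] [0.59  0.463 0.102]
screw_r_grip top 0.62 [424.3 238.2] [ 0.567 -0.208  0.102]
screw_r_grip top 0.61 [469.6 343.2] [ 0.281 -0.313  0.102]
screw_r_grip side 0.73 [353.4 166.9] [ 0.558 -0.183  0.102]
dimmer_tip top 0.57 [471.6 233.9] [ 0.57  -0.328  0.14 ]
dimmer_tip top 0.46 [380.5 165.5] [ 0.767 -0.09   0.14 ]
dimmer_tip side 0.43 [372.6 124.8] [ 0.576 -0.33   0.14 ]
crate_in top 0.97 [468.3 289.8] [ 0.431 -0.35   0.005]
crate_in top 0.31 [194.  317.8] [0.362 0.449 0.005]
crate_in side 0.62 [415.8 175.4] [ 0.432 -0.35   0.005]
crate_in side 0.45 [235.5 277.7] [0.658 0.214 0.005]
0.9999999999999999
```

```bash
python3 - <<'E'
import cv2
a=cv2.imread('pics/top0.png')[195:305,320:430]
b=cv2.imread('pics/side0.png')[150:260,265:390]
a=cv2.resize(a,(400,400),interpolation=cv2.INTER_CUBIC);b=cv2.resize(b,(400,400),interpolation=cv2.INTER_CUBIC)
cv2.imwrite('pics/z0.png',cv2.hconcat([a,b]))
E
```

```text
(no output)
```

View pics/z0.png

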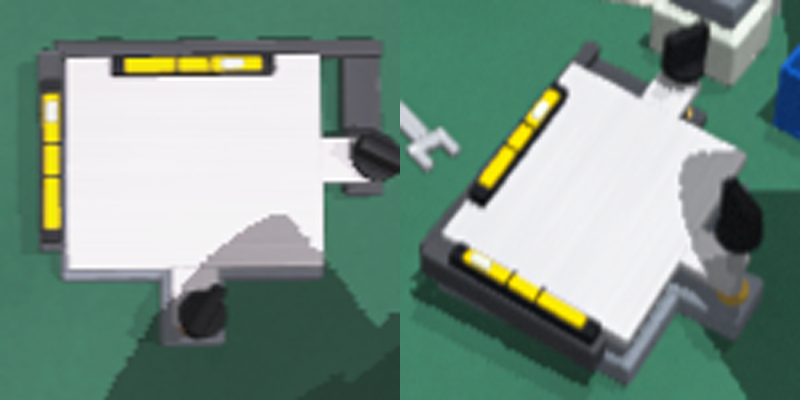

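Both bubbles are off centre. The roll bubble sits at the -y end, so the side knob has to turn counter-clockwise. The pitch bubble sits at the +x end, so the near knob has to turn clockwise. I'll move over the plate for a closer look.

Emit:
drive_tool(
  deltas=[
    [4, 9, 2, 0, 0, 0.12],
    [8, 17, 4, 0, 0, 0.24],
    [10, 22, 5, 0, 0, 0.36],
    [12, 27, 7, 0, 0, 0.48],
    [14, 31, 8, 0, 0, 0.6],
    [16, 35, 9, 0, 0, 0.72],
    [17, 38, 10, 0, 0, 0.84],
    [18, 41, 11, 0, 0, 0.96],
  ],
)

```text
time_s: 1.82
tcp_pos: [0.3659, -0.3356, 0.3041]
eef_rot: [-90.0, 0.0, 75.5]
contact_force: [1.6, 0.2, 0.3]
gripper_width: 0.0877
```

Emit:
drive_tool(
  deltas=[
    [1, 3, 0, 0, 0, 0.12],
    [2, 6, 0, 0, 0, 0.24],
    [3, 9, 0, 0, 0, 0.36],
    [4, 11, 0, 0, 0, 0.48],
    [5, 12, 0, 0, 0, 0.6],
    [6, 12, 0, 0, 0, 0.72],
    [6, 12, 0, 0, 0, 0.84],
    [6, 12, 0, 0, 0, 0.96],
  ],
)

```text
time_s: 2.48
tcp_pos: [0.4261, -0.2169, 0.3035]
eef_rot: [-90.0, 0.0, 130.6]
contact_force: [-0.8, -0.1, -0.2]
gripper_width: 0.0876
```

```bash
python3 - <<'E'
from h import *
np.set_printoptions(precision=3,suppress=True)
st=r.get_state(); print(st['time_s'],st['tcp_pos'],st['eef_rot'],st['joints'])
save('wrist','w1'); save('top','t1')
Z=dict(plate_mid=.056,screw_p_grip=.102,screw_r_grip=.102,bub_p_mid=.065,bub_r_mid=.065)
for n,z in Z.items():
    for c in('wrist','top'):
        for d in imaging.landmark_of(c,n)[:7]:
            if d['score']>.3: print(n,c,round(d['score'],2),np.round(d['position'],1),onz(c,d['position'],z,st))
for n in ('cap0',):
    for d in imaging.landmark_of('top',n)[:7]: print(n,d['score'],onz('top',d['position'],0))
E
```

```text
2.4833 [ 0.426 -0.217  0.303] [-90.006   0.003 130.63 ] [ -3.331  -0.969 -15.817  -0.002 -75.146  43.962]
plate_mid wrist 0.65 [150.8 222.1] [ 0.568 -0.069  0.056]
screw_p_grip wrist 0.69 [218.3 296. ] [ 0.451 -0.068  0.102]
screw_r_grip wrist 0.62 [201.3 128.4] [ 0.571 -0.207  0.102]
bub_p_mid wrist 0.53 [216.2 293.8] [ 0.452 -0.048  0.065]
bub_p_mid wrist 0.42 [ 62.6 264.9] [0.619 0.044 0.065]
bub_p_mid top 0.49 [465.4 341.7] [ 0.284 -0.313  0.065]
bub_r_mid wrist 0.61 [ 64.2 265.2] [0.617 0.043 0.065]
bub_r_mid wrist 0.5 [ 90.1 158.1] [ 0.657 -0.092  0.065]
cap0 0.7 [0.71  0.344 0.   ]
cap0 0.69 [0.631 0.342 0.   ]
cap0 0.5 [0.439 0.241 0.   ]
```

View pics/w1.png

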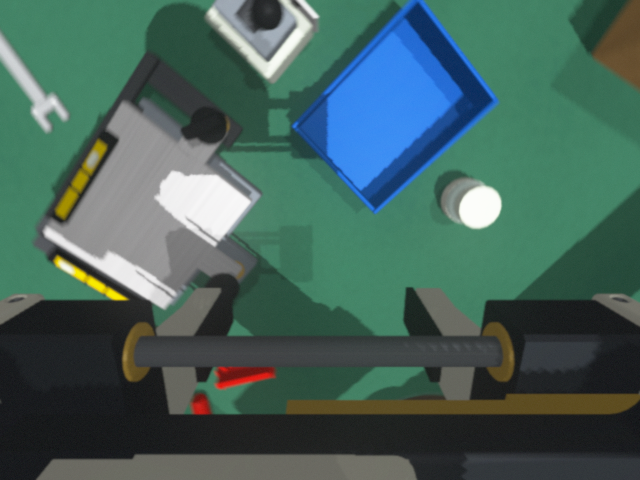

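View pics/t1.png

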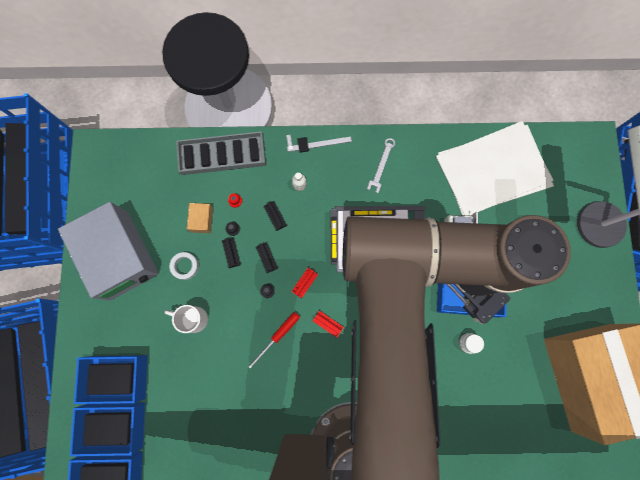

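Emit:
drive_tool(
  deltas=[
    [0, 3, -1, 0, 0, 0],
    [0, 6, -2, 0, 0, 0],
    [1, 9, -3, 0, 0, 0],
    [1, 12, -4, 0, 0, 0],
    [1, 15, -5, 0, 0, 0],
    [1, 16, -5, 0, 0, 0],
    [1, 16, -5, 0, 0, 0],
    [1, 16, -5, 0, 0, 0],
  ],
)

```text
time_s: 3.8
tcp_pos: [0.4358, -0.0571, 0.2537]
eef_rot: [-90.0, 0.0, 130.3]
contact_force: [0.3, -0.4, 0.7]
gripper_width: 0.0876
```

```bash
python3 - <<'E'
from h import *
np.set_printoptions(precision=3,suppress=True)
st=r.get_state(); print(st['time_s'],st['tcp_pos'],st['eef_rot'],st['joints'])
save('wrist','w2')
print(proj('wrist',[.452,-.068,.114],st))
for d in imaging.landmark_of('wrist','screw_p_grip'): print(d,onz('wrist',d['position'],.102,st))
E
```

```text
3.8 [ 0.436 -0.057  0.254] [-90.008   0.023 130.326] [ 18.426  -3.523 -24.709   0.019 -68.798  21.893]
[313.065 209.311]
{'position': [311.2, 205.9], 'score': 0.88} [ 0.454 -0.067  0.102]
```

View pics/w2.png

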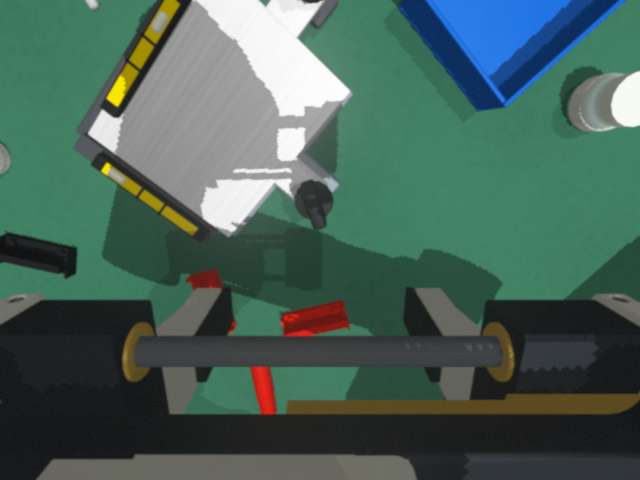

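```bash
python3 - <<'E'
import cv2
im=cv2.imread('pics/w2.png')
a=cv2.resize(im[165:245,275:355],(400,400),interpolation=cv2.INTER_CUBIC)
b=cv2.resize(im[0:245,70:315],(400,400),interpolation=cv2.INTER_CUBIC)
cv2.imwrite('pics/z1.png',cv2.hconcat([cv2.convertScaleAbs(a,alpha=2.5),b]))
E
```

```text
(no output)
```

View pics/z1.png

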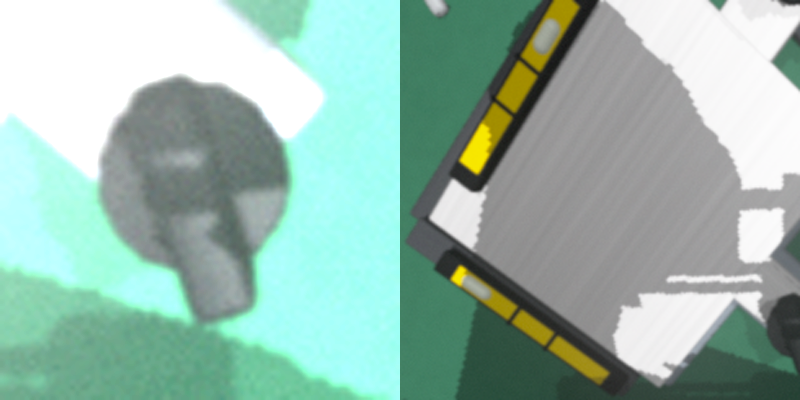

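```bash
cat >> h.py <<'E'
def barfit(fn,c,P,angs,st,z=.114,roi=None,out='zb',sc=5,half=40):
    im=cv2.imread('pics/'+fn+'.png'); tiles=[]
    u,v=proj(c,[P[0],P[1],z],st).astype(int)
    K,R,t=camRt(c,st)
    x0,y0=u-half,v-half
    crop=cv2.copyMakeBorder(im,100,100,100,100,cv2.BORDER_CONSTANT)[y0+100:y0+100+2*half,x0+100:x0+100+2*half]
    crop=cv2.convertScaleAbs(cv2.resize(crop,None,fx=sc,fy=sc,interpolation=cv2.INTER_CUBIC),alpha=2.2)
    for a in angs:
        b=crop.copy(); e=np.radians(a); ex=np.array([np.cos(e),np.sin(e),0]); ey=np.array([-np.sin(e),np.cos(e),0])
        for zz,col in((z,(0,0,255)),(z-.032,(255,0,0))):
            pts=[(proj(c,np.array([P[0],P[1],zz])+sx*.021*ex+sy*.0065*ey,st)-[x0,y0]+.5)*sc for sx,sy in((1,1),(1,-1),(-1,-1),(-1,1))]
            cv2.polylines(b,[np.int32(pts)],True,col,1)
        cv2.putText(b,str(a),(5,15),0,.5,(0,255,255),1); tiles.append(b)
    n=len(tiles); h=cv2.hconcat(tiles[:n//2]); g=cv2.hconcat(tiles[n//2:])
    o=cv2.vconcat([h,g]); s=min(800/o.shape[1],600/o.shape[0],1); cv2.imwrite('pics/'+out+'.png',cv2.resize(o,None,fx=s,fy=s))
def vial(fn,st,which,P,half=60):
    pass
E
python3 - <<'E'
from h import *
st=r.get_state()
barfit('w2','wrist',[.453,-.067],[134,139,144,149],st,out='zb1')
E
```

```text
(no output)
```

View pics/zb1.png

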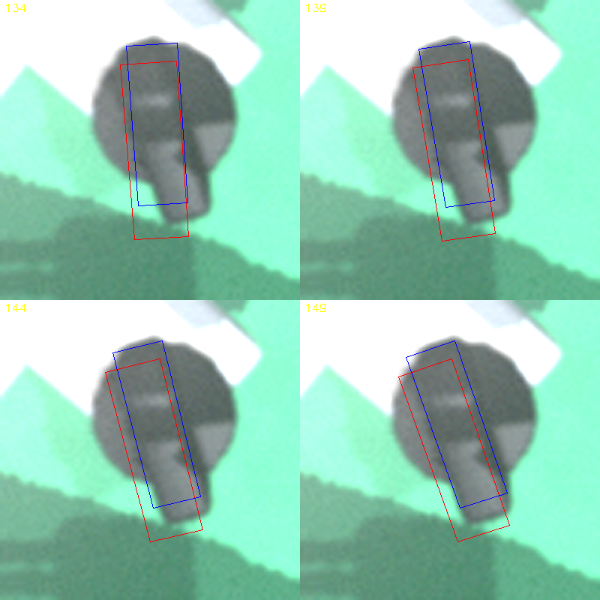

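```bash
python3 - <<'E'
from h import *
np.set_printoptions(precision=4,suppress=True)
st=r.get_state()
u,v=proj('wrist',[.453,-.067,.114],st).astype(int)
d=np.array([u-40+165/3.75,v-40+110/3.75]); print(d,onz('wrist',d,.082,st))
barfit('w2','wrist',[.4575,-.0655],[143,146,149,152],st,out='zb2')
E
```

```text
[314.     199.3333] [ 0.4536 -0.0714  0.082 ]
```

View pics/zb2.png

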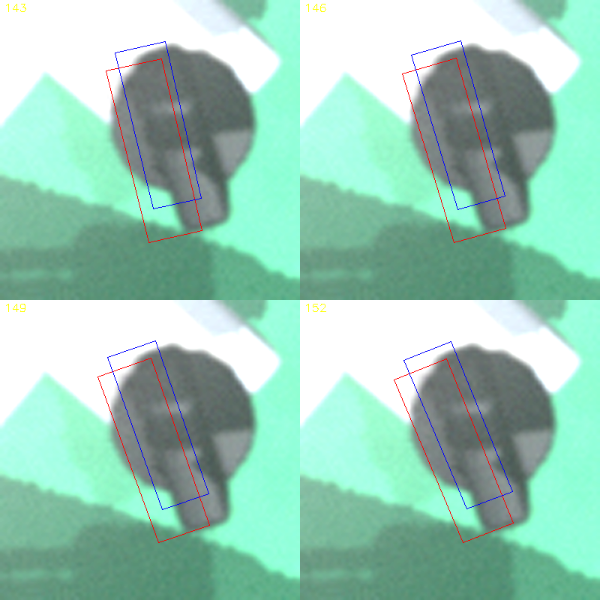

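Emit:
drive_tool(
  deltas=[
    [1.6, -1.6, -1, 0, 0, 0.12],
    [1.6, -1.6, -4, 0, 0, 0.24],
    [1.6, -1.6, -8, 0, 0, 0.275],
    [1.6, -1.6, -11, 0, 0, 0.275],
    [1.6, -1.6, -14, 0, 0, 0.275],
    [1.6, -1.6, -16.7, 0, 0, 0.275],
    [1.6, -1.6, -16.7, 0, 0, 0.275],
    [1.6, -1.6, -16.7, 0, 0, 0.275],
  ],
  claw=0.5,
)

```text
time_s: 4.57
tcp_pos: [0.4513, -0.0742, 0.0857]
eef_rot: [-89.9, -0.1, 145.9]
contact_force: [0.8, 0.4, 0.5]
gripper_width: 0.045
```

```bash
python3 - <<'E'
from h import *
save('wrist','w3');st=r.get_state(); print(st['tcp_pos'],st['eef_rot'],st['contact_force'])
E
```

```text
[ 0.45192527 -0.07420971  0.08682377] [-8.99474687e+01 -1.82653623e-02  1.45923239e+02] [ 0.24045762 -0.37368152  0.85775251]
```

View pics/w3.png

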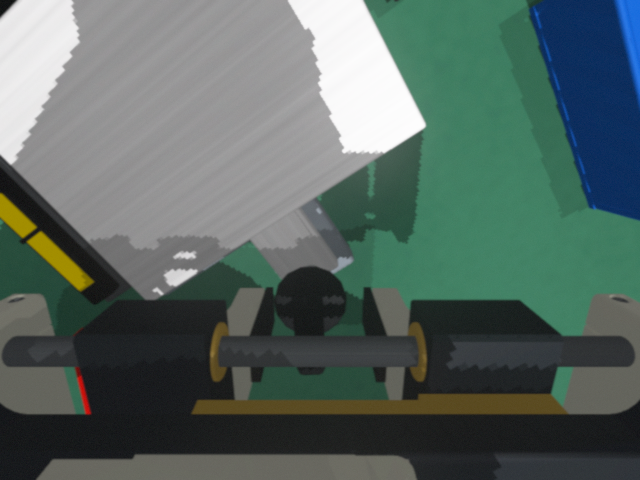

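Emit:
drive_tool(
  deltas=[
    [0.2, 0.25, 0, 0, 0, 0],
    [0.2, 0.25, 0, 0, 0, 0],
    [0.2, 0.25, 0, 0, 0, 0],
    [0.2, 0.25, 0, 0, 0, 0],
    [0.2, 0.25, 0, 0, 0, 0],
    [0.2, 0.25, 0, 0, 0, 0],
    [0.2, 0.25, 0, 0, 0, 0],
    [0.2, 0.25, 0, 0, 0, 0],
  ],
  claw=0,
  squeeze=30,
)

```text
time_s: 5.28
tcp_pos: [0.4538, -0.0709, 0.0868]
eef_rot: [-90.0, 0.0, 146.0]
contact_force: [-1.5, -0.0, 5.0]
gripper_width: 0.013
```

Gripped at 13 mm with little force. Now I turn clockwise, about 57° per call.

Emit:
drive_tool(
  deltas=[
    [0, 0, 0, 0, 0, -0.12],
    [0, 0, 0, 0, 0, -0.24],
    [0, 0, 0, 0, 0, -0.36],
    [0, 0, 0, 0, 0, -0.48],
    [0, 0, 0, 0, 0, -0.6],
    [0, 0, 0, 0, 0, -0.72],
    [0, 0, 0, 0, 0, -0.84],
    [0, 0, 0, 0, 0, -0.96],
  ],
)

```text
time_s: 5.95
tcp_pos: [0.453, -0.0714, 0.0868]
eef_rot: [-89.9, 0.0, 90.7]
contact_force: [-5.1, -1.1, 9.3]
gripper_width: 0.0132
```

Emit:
drive_tool(
  deltas=[
    [0, 0, 0, 0, 0, -0.12],
    [0, 0, 0, 0, 0, -0.24],
    [0, 0, 0, 0, 0, -0.36],
    [0, 0, 0, 0, 0, -0.48],
    [0, 0, 0, 0, 0, -0.6],
    [0, 0, 0, 0, 0, -0.72],
    [0, 0, 0, 0, 0, -0.84],
    [0, 0, 0, 0, 0, -0.96],
  ],
)

```text
time_s: 6.62
tcp_pos: [0.4522, -0.071, 0.0868]
eef_rot: [-89.9, 0.1, 35.6]
contact_force: [-8.0, 4.0, 14.5]
gripper_width: 0.0132
```

```bash
python3 - <<'E'
from h import *
st=r.get_state(); print(st['time_s'],st['tcp_pos'],st['eef_rot'],st['contact_force'],st['joints'])
save('wrist','w4'); save('side','s4');save('top','t4')
a=cv2.imread('pics/w4.png');b=cv2.imread('pics/s4.png')[140:270,260:400];c=cv2.imread('pics/t4.png')[195:305,320:430]
o=cv2.hconcat([cv2.resize(x,(400,400),interpolation=cv2.INTER_CUBIC) for x in(b,c)]); cv2.imwrite('pics/z4.png',o)
E
```

```text
6.6167 [ 0.45216888 -0.07100108  0.08677159] [-89.93175628   0.11805458  35.64391042] [-8.04799502  3.98607822 14.49797962] [ 1.58282871e+01  8.58171317e+00 -3.65858912e+01 -3.42200146e-02
 -4.49665993e+01 -7.01602073e+01]
```

View pics/z4.png

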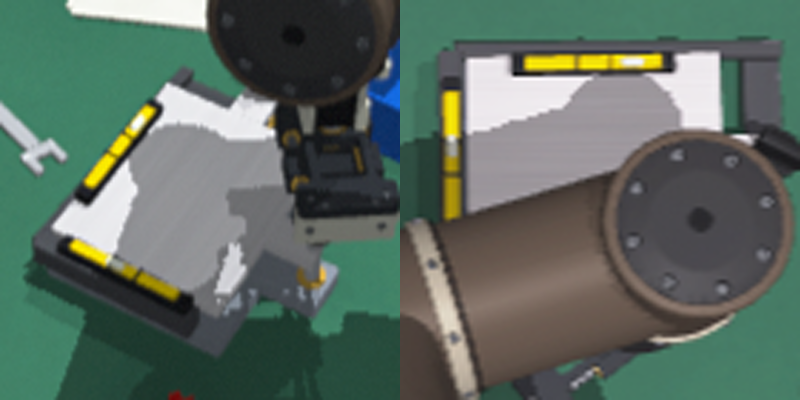

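View pics/w4.png

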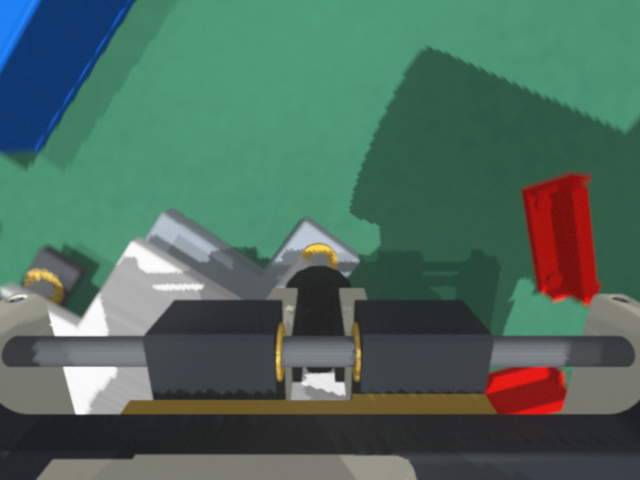

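Emit:
drive_tool(
  deltas=[
    [0, 0, 0, 0, 0, -0.12],
    [0, 0, 0, 0, 0, -0.24],
    [0, 0, 0, 0, 0, -0.36],
    [0, 0, 0, 0, 0, -0.48],
    [0, 0, 0, 0, 0, -0.55],
    [0, 0, 0, 0, 0, -0.55],
    [0, 0, 0, 0, 0, -0.55],
    [0, 0, 0, 0, 0, -0.55],
  ],
)

```text
time_s: 7.43
tcp_pos: [0.4521, -0.0705, 0.0868]
eef_rot: [-90.0, 0.1, 4.4]
contact_force: [-8.7, 7.5, 14.8]
gripper_width: 0.0126
```

```bash
python3 - <<'E'
from h import *
st=r.get_state(); print(st['time_s'],st['tcp_pos'],st['eef_rot'],st['contact_force'],st['joints'])
save('side','s5')
b=cv2.imread('pics/s5.png')[215:260,275:335]
o=cv2.resize(b,(800,600),interpolation=cv2.INTER_CUBIC); cv2.imwrite('pics/z5.png',o)
E
```

```text
7.4333 [ 0.45205533 -0.07050977  0.08675168] [-89.95529136   0.13102504   4.42926203] [-8.6527669   7.4859541  14.80317362] [ 1.58562082e+01  8.56958537e+00 -3.65781422e+01 -9.87335434e-02
 -4.49718853e+01 -1.01357075e+02]
```

View pics/z5.png

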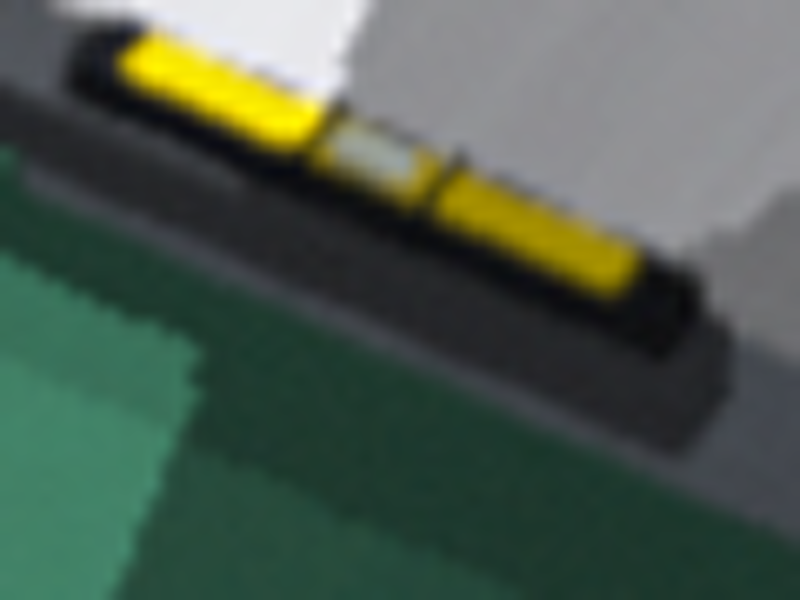

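Emit:
drive_tool(
  deltas=[
    [0, 0, 0, 0, 0, 0],
    [0, 0, 0, 0, 0, 0],
    [0, 0, 0, 0, 0, 0],
    [0, 0, 3, 0, 0, 0],
    [0, 0, 7, 0, 0, 0],
    [2, -2, 11, 0, 0, 0.12],
    [5, -5, 15, 0, 0, 0.24],
    [8, -8, 17, 0, 0, 0.36],
  ],
  claw=0.6,
)

```text
time_s: 8.15
tcp_pos: [0.5177, -0.1344, 0.2453]
eef_rot: [-90.1, -0.2, 25.5]
contact_force: [1.2, 1.3, -0.5]
gripper_width: 0.0518
```

Emit:
drive_tool(
  deltas=[
    [2, -2, 0, 0, 0, 0.12],
    [4, -4, 0, 0, 0, 0.24],
    [4, -5, 0, 0, 0, 0.36],
    [4, -5, 0, 0, 0, 0.48],
    [4, -5, 0, 0, 0, 0.6],
    [4, -5, 0, 0, 0, 0.7],
    [4, -5, 0, 0, 0, 0.7],
    [4, -5, 0, 0, 0, 0.7],
  ],
)

```text
time_s: 8.82
tcp_pos: [0.5566, -0.1841, 0.2412]
eef_rot: [-90.0, 0.0, 65.0]
contact_force: [-0.4, -0.6, 0.4]
gripper_width: 0.0523
```

```bash
python3 - <<'E'
from h import *
st=r.get_state(); print(st['time_s'],st['tcp_pos'],st['eef_rot'],st['contact_force'],st['joints'])
save('wrist','w6')
for d in imaging.landmark_of('wrist','screw_r_grip')[:2]: print(d,onz('wrist',d['position'],.104,st))
P=onz('wrist',imaging.landmark_of('wrist','screw_r_grip')[0]['position'],.104,st)
barfit('w6','wrist',P[:2],[56,62,68,74],st,out='zb6',z=.116)
E
```

```text
8.8167 [ 0.55655564 -0.18409865  0.24121757] [-8.99662274e+01  1.54003476e-02  6.49952456e+01] [-0.42726863 -0.59092083  0.42353748] [ 7.94111335e-01  1.17323728e+01 -9.58976451e+00 -8.93902601e-04
 -6.87149715e+01 -2.57985455e+01]
{'position': [279.6, 212.2], 'score': 0.65} [ 0.58009942 -0.21284744  0.104     ]
```

View pics/w6.png

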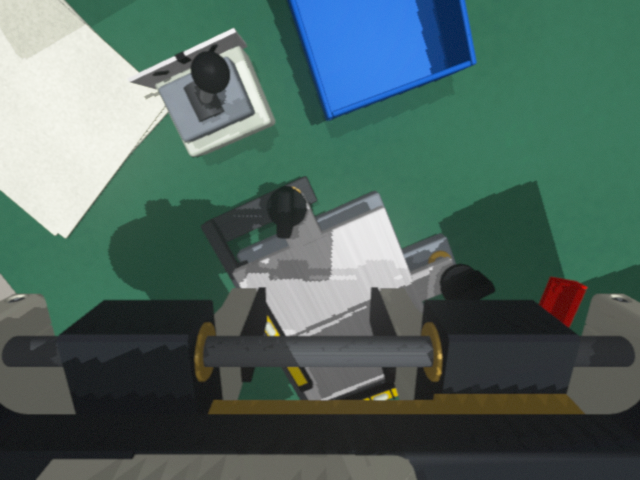

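View pics/zb6.png

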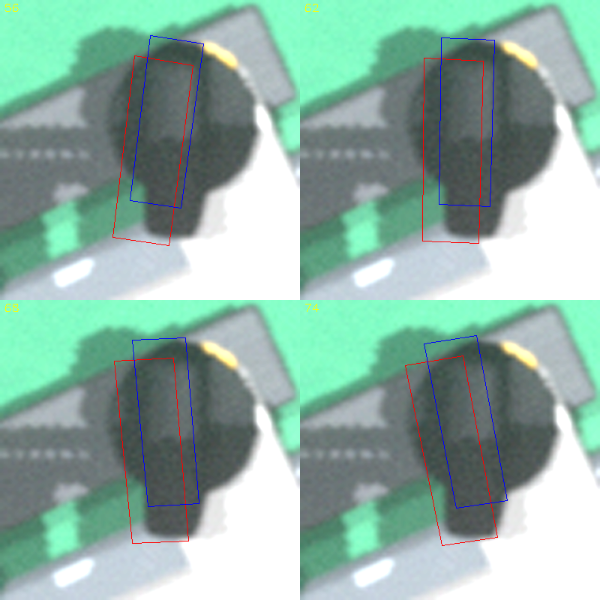

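Emit:
drive_tool(
  deltas=[
    [1.9, -2.6, -1, 0, 0, -0.05],
    [1.9, -2.6, -4, 0, 0, -0.05],
    [1.9, -2.6, -8, 0, 0, -0.05],
    [1.9, -2.6, -11, 0, 0, -0.05],
    [1.9, -2.6, -13, 0, 0, -0.05],
    [1.9, -2.6, -13, 0, 0, -0.05],
    [1.9, -2.6, -13, 0, 0, -0.05],
    [1.9, -2.6, -13, 0, 0, -0.05],
  ],
)

```text
time_s: 9.63
tcp_pos: [0.5768, -0.2102, 0.1133]
eef_rot: [-90.1, -0.0, 62.3]
contact_force: [-0.7, 0.4, -0.6]
gripper_width: 0.052
```

```bash
python3 - <<'E'
from h import *
st=r.get_state(); print(st['time_s'],st['tcp_pos'],st['eef_rot'],st['contact_force'],st['joints'])
save('wrist','w7')
E
```

```text
9.6333 [ 0.57681108 -0.210163    0.11326256] [-9.01187122e+01 -1.67708744e-02  6.23197706e+01] [-0.682174    0.41435248 -0.57595205] [-1.79005857e+00  2.01405296e+01 -1.58496838e+01  4.54829471e-02
 -5.38956749e+01 -2.59169528e+01]
```

View pics/w7.png

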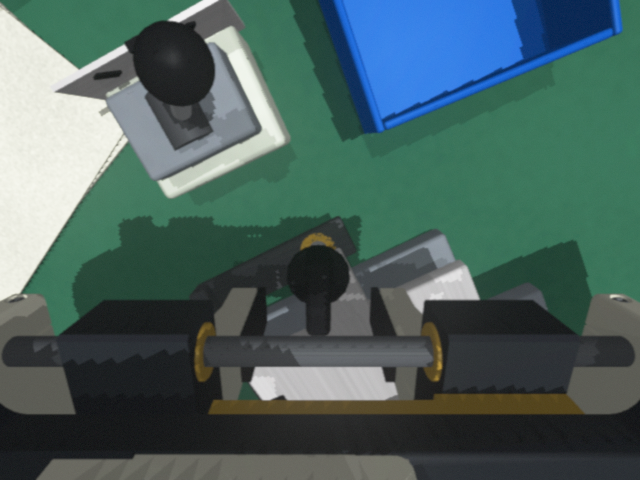

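```bash
python3 - <<'E'
from h import *
st=r.get_state()
for X in([.577,-.21,.084],):
  print(proj('wrist',X,st))
d=np.radians(62.3)
for s in(1,-1): print(proj('wrist',np.array([.577+s*.021*np.cos(d),-.21+s*.021*np.sin(d),.116]),st))
print(onz('wrist',[318,275],.084,st),onz('wrist',[318,333],.116,st)-np.array([.021*np.cos(d),.021*np.sin(d),0]))
E
```

```text
[318.17645863 278.41277814]
[318.00911388 339.92429105]
[318.05947096 265.10104567]
[ 0.57607521 -0.21198945  0.084     ] [ 0.57507483 -0.21368231  0.116     ]
```

Emit:
drive_tool(
  deltas=[
    [-0.1, -0.2, -1.2, 0, 0, 0],
    [-0.1, -0.2, -2.4, 0, 0, 0],
    [-0.1, -0.2, -2.4, 0, 0, 0],
    [-0.1, -0.2, -2.4, 0, 0, 0],
    [-0.1, -0.2, -2.4, 0, 0, 0],
    [-0.1, -0.2, -2.4, 0, 0, 0],
    [-0.1, -0.2, -2.4, 0, 0, 0],
    [-0.1, -0.2, -2.4, 0, 0, 0],
  ],
  claw=0.4,
)

```text
time_s: 10.35
tcp_pos: [0.575, -0.212, 0.0883]
eef_rot: [-90.1, -0.0, 62.3]
contact_force: [0.1, 0.5, -0.4]
gripper_width: 0.0352
```

Emit:
drive_tool(
  deltas=[
    [0, 0, 0, 0, 0, 0],
    [0, 0, 0, 0, 0, 0],
    [0, 0, 0, 0, 0, 0],
    [0, 0, 0, 0, 0, 0],
    [0, 0, 0, 0, 0, 0],
    [0, 0, 0, 0, 0, 0],
    [0, 0, 0, 0, 0, 0],
    [0, 0, 0, 0, 0, 0],
  ],
  claw=0,
)

```text
time_s: 11.02
tcp_pos: [0.5756, -0.2124, 0.0877]
eef_rot: [-90.1, -0.0, 62.3]
contact_force: [4.7, -4.3, -4.2]
gripper_width: 0.0125
```

Emit:
drive_tool(
  deltas=[
    [0, 0, 0, 0, 0, 0.12],
    [0, 0, 0, 0, 0, 0.24],
    [0, 0, 0, 0, 0, 0.36],
    [0, 0, 0, 0, 0, 0.48],
    [0, 0, 0, 0, 0, 0.6],
    [0, 0, 0, 0, 0, 0.72],
    [0, 0, 0, 0, 0, 0.84],
    [0, 0, 0, 0, 0, 0.96],
  ],
)

```text
time_s: 11.68
tcp_pos: [0.5765, -0.2125, 0.0877]
eef_rot: [-90.1, 0.1, 117.7]
contact_force: [6.7, -4.5, -5.1]
gripper_width: 0.0125
```

Emit:
drive_tool(
  deltas=[
    [0, 0, 0, 0, 0, 0.12],
    [0, 0, 0, 0, 0, 0.24],
    [0, 0, 0, 0, 0, 0.36],
    [0, 0, 0, 0, 0, 0.48],
    [0, 0, 0, 0, 0, 0.6],
    [0, 0, 0, 0, 0, 0.72],
    [0, 0, 0, 0, 0, 0.8],
    [0, 0, 0, 0, 0, 0.8],
  ],
)

```text
time_s: 12.35
tcp_pos: [0.5769, -0.212, 0.0878]
eef_rot: [-90.0, 0.2, 163.5]
contact_force: [7.7, -2.2, -5.5]
gripper_width: 0.0129
```

```bash
python3 - <<'E'
from h import *
st=r.get_state(); print(st['time_s'],st['tcp_pos'],st['eef_rot'],st['contact_force'],st['joints'])
save('side','s8');save('top','t8')
b=cv2.imread('pics/s8.png')[150:260,265:390];c=cv2.imread('pics/t8.png')[195:305,320:430]
o=cv2.hconcat([cv2.resize(x,(400,400),interpolation=cv2.INTER_CUBIC) for x in(b,c)]); cv2.imwrite('pics/z8.png',o)
E
```

```text
12.35 [ 0.57691755 -0.21202566  0.0877548 ] [-90.04355269   0.22075208 163.49031755] [ 7.71990975 -2.21428307 -5.48898299] [-1.98776770e+00  2.16919943e+01 -1.73550478e+01  1.70408539e-02
 -5.07283389e+01  7.54674082e+01]
```

View pics/z8.png

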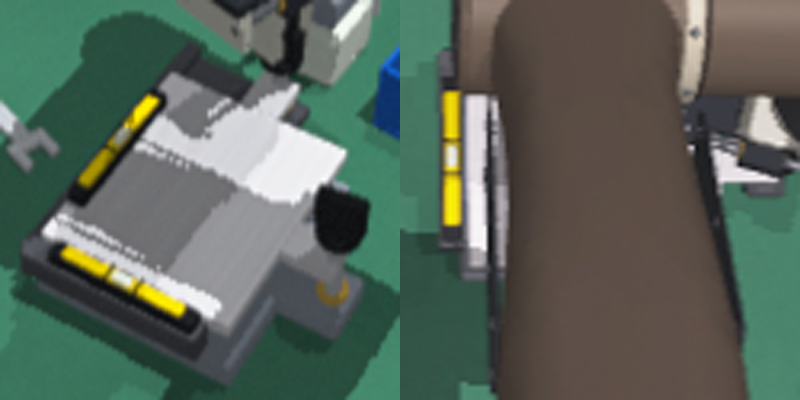

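```bash
python3 - <<'E'
from h import *
im=cv2.imread('pics/s8.png')
b=im[172:217,284:320]; c=im[212:257,275:335]
o=cv2.hconcat([cv2.resize(b,(400,500),interpolation=cv2.INTER_CUBIC),cv2.resize(c,(400,500),interpolation=cv2.INTER_CUBIC)]); cv2.imwrite('pics/z8b.png',o)
E
```

```text
(no output)
```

View pics/z8b.png

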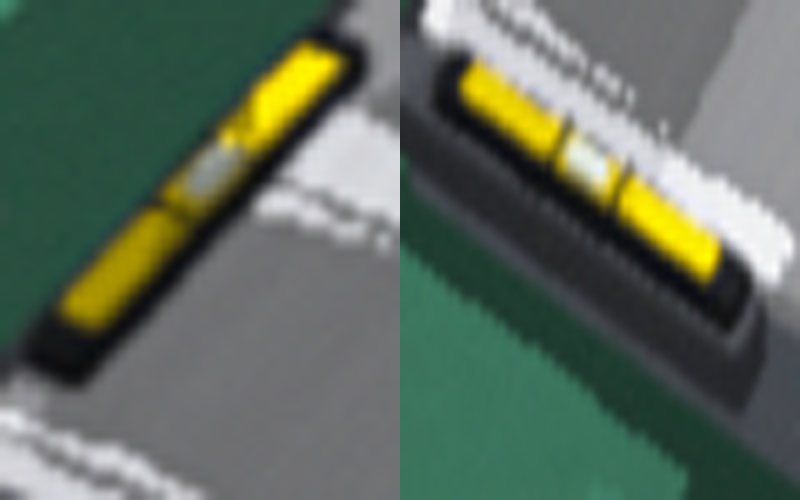

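Both bubbles are between their marks: the roll bubble is centred, and the pitch bubble is about 2 mm off (~3 mrad). I'll release and go to the parts.

Emit:
drive_tool(
  deltas=[
    [0, 0, 0, 0, 0, 0],
    [0, 0, 0, 0, 0, 0],
    [0, 0, 0, 0, 0, 0],
    [0, 0, 4, 0, 0, 0],
    [0, 0, 8, 0, 0, 0],
    [0, 1, 12, 0, 0, 0],
    [0, 4, 16, 0, 0, 0.06],
    [0, 8, 19, 0, 0, 0.12],
  ],
  claw=0.6,
)

```text
time_s: 13.12
tcp_pos: [0.5746, -0.1455, 0.2705]
eef_rot: [-90.0, 0.1, 170.0]
contact_force: [1.0, 0.7, 0.2]
gripper_width: 0.052
```

Emit:
drive_tool(
  deltas=[
    [0, 4, 1, 0, 0, 0.1],
    [0, 8, 2, 0, 0, 0.2],
    [0, 12, 2, 0, 0, 0.3],
    [0, 16, 2, 0, 0, 0.4],
    [0, 20, 2, 0, 0, 0.5],
    [0, 24, 2, 0, 0, 0.6],
    [0, 28, 2, 0, 0, 0.6],
    [0, 32, 2, 0, 0, 0.6],
  ],
)

```text
time_s: 13.78
tcp_pos: [0.5738, 0.177, 0.2875]
eef_rot: [-90.0, -0.0, -155.5]
contact_force: [0.8, -0.5, 0.3]
gripper_width: 0.0525
```

Emit:
drive_tool(
  deltas=[
    [0, 3, 0, 0, 0, 0],
    [0, 6, 0, 0, 0, 0],
    [0, 8, 0, 0, 0, 0],
    [0, 8, 0, 0, 0, 0],
    [0, 8, 0, 0, 0, 0],
    [0, 8, 0, 0, 0, 0],
    [0, 8, 0, 0, 0, 0],
    [0, 8, 0, 0, 0, 0],
  ],
)

```text
time_s: 14.45
tcp_pos: [0.5747, 0.2543, 0.2876]
eef_rot: [-90.0, 0.0, -155.6]
contact_force: [-0.8, -0.7, 0.3]
gripper_width: 0.0526
```

```bash
python3 - <<'E'
from h import *
st=r.get_state(); print(st['time_s'],st['tcp_pos'],st['eef_rot'],st['contact_force'],st['joints'])
save('wrist','w9'); save('top','t9'); save('side','s9')
E
```

```text
14.45 [0.57470159 0.25427626 0.28756079] [-9.00015874e+01  1.33067197e-02 -1.55643803e+02] [-0.76062293 -0.65280392  0.33448743] [ 4.16386679e+01  1.43883812e+01 -9.37690839e-02  2.51763426e-03
 -7.55046722e+01  7.27168998e+01]
```

View pics/w9.png

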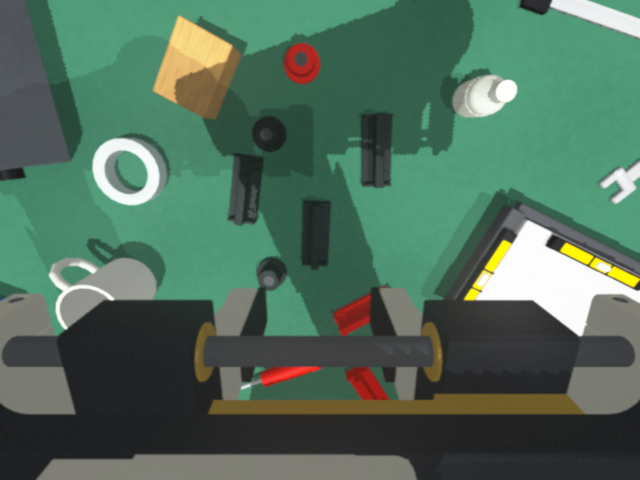

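View pics/t9.png

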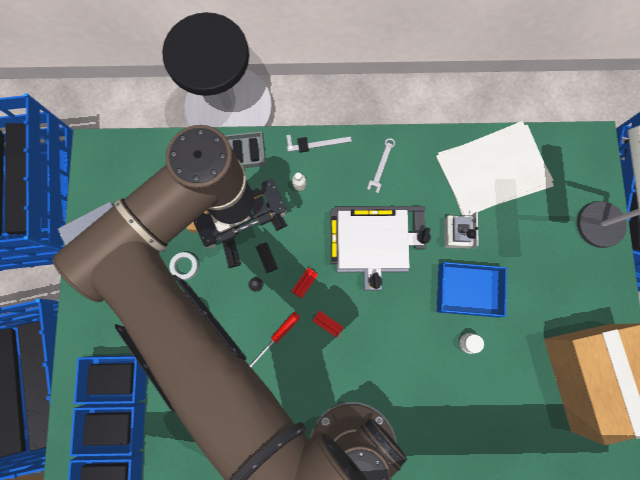

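```bash
python3 - <<'E'
from h import *
st=r.get_state()
im=cv2.imread('pics/w9.png')
c=im[100:295,215:410]; cv2.imwrite('pics/z9.png',cv2.convertScaleAbs(cv2.resize(c,(600,600),interpolation=cv2.INTER_CUBIC),alpha=2.2,beta=0))
np.set_printoptions(precision=3,suppress=True)
for n,z in (('frame0',.0),('cap0',0),('glue',0)):
    for d in imaging.landmark_of('wrist',n)[:7]:
        if d['score']>.25: print(n,round(d['score'],2),np.round(d['position'],1),onz('wrist',d['position'],z,st))
E
```

```text
frame0 0.84 [246.5 186.8] [0.553 0.347 0.   ]
frame0 0.72 [367.2 385.4] [0.34  0.065 0.   ]
frame0 0.67 [313.6 232.1] [0.533 0.243 0.   ]
frame0 0.61 [376.7 150. ] [0.663 0.215 0.   ]
frame0 0.6 [363.3 309.7] [0.456 0.13  0.   ]
cap0 0.93 [269.1 135.4] [0.624 0.344 0.   ]
cap0 0.78 [270.6 271.5] [ 0.456  0.274 -0.   ]
cap0 0.57 [300.5  65. ] [0.712 0.34  0.   ]
glue 0.91 [467.4  99. ] [0.761 0.143 0.   ]
glue 0.52 [315.  231.8] [0.534 0.241 0.   ]
```

View pics/z9.png

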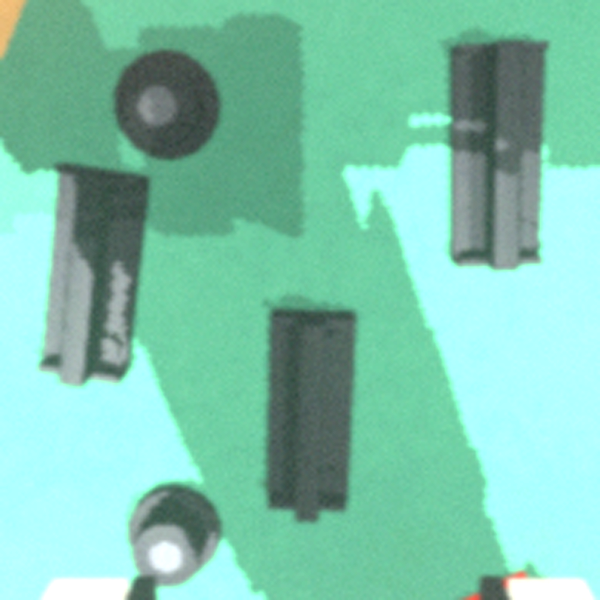

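```bash
python3 - <<'E'
from h import *
st=r.get_state()
np.set_printoptions(precision=3,suppress=True)
Q=dict(A=[(450,45),(547,42),(540,262),(450,262)],B=[(272,312),(356,313),(346,508),(267,508)],C=[(57,165),(149,178),(125,378),(42,368)])
for k,q in Q.items():
    P=[onz('wrist',(215+x/3.077,100+y/3.077),.006,st)[:2] for x,y in q]
    c=np.mean(P,0); d=(P[0]+P[1]-P[2]-P[3])/2
    print(k,c,np.degrees(np.arctan2(d[1],d[0])),np.linalg.norm(d),np.linalg.norm(P[0]-P[1]),np.linalg.norm(P[2]-P[3]))
E
```

```text
A [0.662 0.216] 26.41249078221402 0.08470277349598378 0.037692131030816686 0.03719788374355213
B [0.533 0.24 ] 22.175981901137046 0.08790110552675688 0.035232158735957586 0.0351256890472685
C [0.55  0.347] 15.241442381264532 0.08458550885798295 0.03711041334519523 0.0354158017007198
```

Cap 2 was knocked to about (0.456, 0.274). All three rails are foot down. First rail: B.

Emit:
drive_tool(
  deltas=[
    [-1.4, -0.5, -4, 0, 0, -0.04],
    [-2.8, -1, -8, 0, 0, -0.04],
    [-4.2, -1.4, -12, 0, 0, -0.04],
    [-4.2, -1.4, -16, 0, 0, -0.04],
    [-4.2, -1.4, -20, 0, 0, -0.04],
    [-4.2, -1.4, -20, 0, 0, -0.04],
    [-4.2, -1.4, -20, 0, 0, -0.04],
    [-4.2, -1.4, -20, 0, 0, -0.04],
  ],
  claw=0.5,
)

```text
time_s: 15.42
tcp_pos: [0.5342, 0.2422, 0.0894]
eef_rot: [-90.0, 0.1, -157.8]
contact_force: [0.1, 0.2, 0.1]
gripper_width: 0.0438
```

```bash
python3 - <<'E'
from h import *
save('wrist','w10');st=r.get_state(); print(st['tcp_pos'],st['eef_rot'],st['contact_force'],proj('wrist',[.533,.24,.033],st))
E
```

```text
[0.53447391 0.24254058 0.09007889] [ -90.03937961    0.22590167 -157.83953391] [ 0.32238111 -0.15593569  0.51018057] [321.70486758 268.02892582]
```

View pics/w10.png

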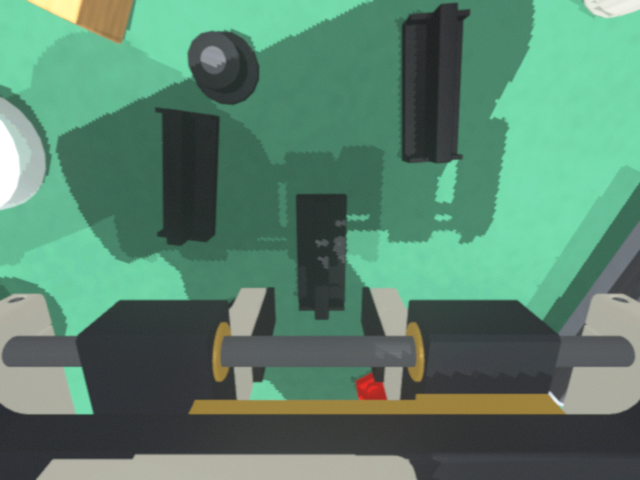

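Emit:
drive_tool(
  deltas=[
    [-0.1, -0.2, -3, 0, 0, 0],
    [-0.1, -0.2, -6, 0, 0, 0],
    [-0.1, -0.2, -7.7, 0, 0, 0],
    [-0.1, -0.2, -7.7, 0, 0, 0],
    [-0.1, -0.2, -7.7, 0, 0, 0],
    [-0.1, -0.2, -7.7, 0, 0, 0],
    [-0.1, -0.2, -7.7, 0, 0, 0],
    [-0.1, -0.2, -7.7, 0, 0, 0],
  ],
)

```text
time_s: 16.13
tcp_pos: [0.5327, 0.2402, 0.0122]
eef_rot: [-90.1, 0.2, -157.9]
contact_force: [-0.2, -0.7, 0.5]
gripper_width: 0.0439
```

Emit:
drive_tool(
  deltas=[
    [0, 0, 0, 0, 0, 0],
    [0, 0, 0, 0, 0, 0],
    [0, 0, 0, 0, 0, 0],
    [0, 0, 0, 0, 0, 0],
    [0, 0, 0, 0, 0, 0],
    [0, 0, 0, 0, 0, 0],
    [0, 0, 0, 0, 0, 0],
    [0, 0, 0, 0, 0, 0],
  ],
  claw=0,
  squeeze=30,
)

```text
time_s: 16.8
tcp_pos: [0.5316, 0.2392, 0.0102]
eef_rot: [-90.0, -0.0, -157.9]
contact_force: [0.6, 0.1, -0.0]
gripper_width: 0.0097
```

```bash
python3 - <<'E'
from h import *
save('wrist','w11');st=r.get_state(); print(st['tcp_pos'],st['eef_rot'],st['contact_force'],st['gripper_width'])
# plate corners in top view: t9
im=cv2.imread('pics/t9.png')[195:305,320:430]; cv2.imwrite('pics/z11.png',cv2.resize(im,(600,600),interpolation=cv2.INTER_CUBIC))
E
```

```text
[0.53161097 0.23923923 0.01018937] [-8.99930532e+01 -1.24485895e-02 -1.57872105e+02] [ 0.10532078  0.08939192 -0.68577459] 0.009930097571868815
```

View pics/z11.png

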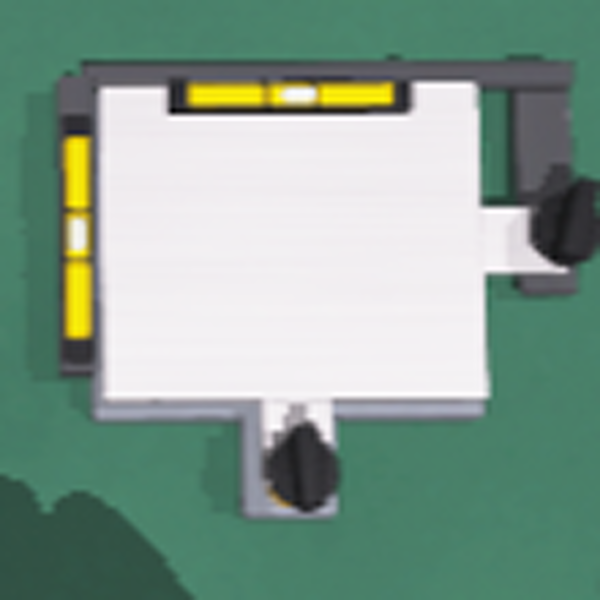

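View pics/w11.png

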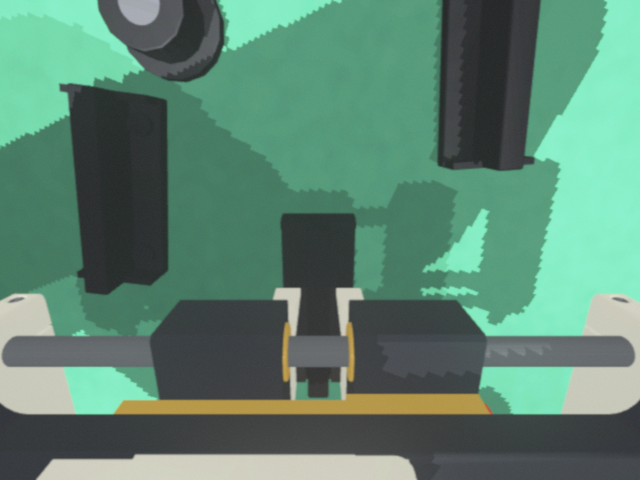

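```bash
python3 - <<'E'
from h import *
np.set_printoptions(precision=4,suppress=True)
P=[onz('top',(320+x/5.4545-.5,195+y/5.4545-.5),.056)[:2] for x,y in [(98,85),(478,84),(488,398),(98,398)]]
print(np.array(P))
d=(P[0]+P[1]-P[2]-P[3])/2; e=(P[0]+P[3]-P[1]-P[2])/2; print(d,e,np.degrees(np.arctan2(d[1],d[0])),np.degrees(np.arctan2(-e[0],e[1])),np.mean(P,0))
a=np.arctan2(d[1],d[0]); near=(P[2]+P[3])/2; print('mid',near+.0765*d/np.linalg.norm(d), np.linalg.norm(d))
E
```

```text
[[ 0.6636  0.029 ]
 [ 0.6609 -0.1732]
 [ 0.4925 -0.1704]
 [ 0.4957  0.0325]]
[ 0.1681 -0.0032] [0.003  0.2026] -1.0921218264677985 -0.8374886825183456 [ 0.5782 -0.0705]
mid [ 0.5706 -0.0704] 0.16816811867513787
```

Emit:
drive_tool(
  deltas=[
    [0, 0, 4, 0, 0, 0],
    [0, 0, 8, 0, 0, 0],
    [0, 0, 12, 0, 0, 0],
    [0, -3, 15, 0, 0, -0.05],
    [0.5, -7, 16, 0, 0, -0.12],
    [1, -11, 16, 0, 0, -0.2],
    [1.5, -15, 16, 0, 0, -0.3],
    [2, -19, 16, 0, 0, -0.4],
  ],
)

```text
time_s: 17.52
tcp_pos: [0.5514, 0.0479, 0.1708]
eef_rot: [-90.0, 0.1, 179.0]
contact_force: [0.4, -0.4, -0.5]
gripper_width: 0.0104
```

Emit:
drive_tool(
  deltas=[
    [0.5, -4, 0, 0, 0, 0],
    [0.9, -8, 0, 0, 0, 0],
    [0.9, -12, 0, 0, 0, 0],
    [0.9, -16, 0, 0, 0, 0],
    [0.9, -18, -2, 0, 0, 0],
    [0.9, -18, -4, 0, 0, 0],
    [0.9, -18, -6, 0, 0, 0],
    [0.9, -18, -6, 0, 0, 0],
  ],
)

```text
time_s: 18.18
tcp_pos: [0.5577, -0.1313, 0.1062]
eef_rot: [-90.0, -0.4, 179.1]
contact_force: [-1.5, -1.0, -1.5]
gripper_width: 0.01
```

```bash
python3 - <<'E'
from h import *
save('wrist','w12');st=r.get_state(); print(st['tcp_pos'],st['eef_rot'],st['contact_force'],st['gripper_width'])
E
```

```text
[ 0.55885841 -0.13105901  0.10833652] [-89.98966513  -0.26987127 179.15627967] [-0.25404153  0.73868043 -0.30946722] 0.009764173145681157
```

View pics/w12.png

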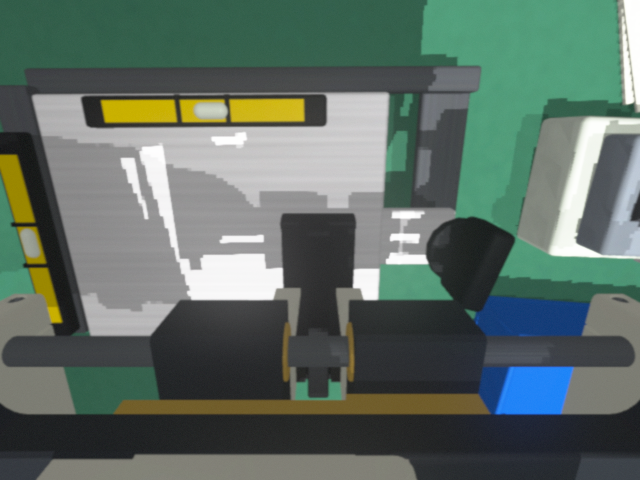

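Emit:
drive_tool(
  deltas=[
    [0, 0.2, -1.5, 0, 0, 0],
    [0, 0.2, -3, 0, 0, 0],
    [0, 0.2, -3.6, 0, 0, 0],
    [0, 0.2, -3.8, 0, 0, 0],
    [0, 0.2, -4.0, 0, 0, 0],
    [0, 0.2, -4.1, 0, 0, 0],
    [0, 0.2, -4.1, 0, 0, 0],
    [0, 0.2, -4.1, 0, 0, 0],
  ],
)

```text
time_s: 18.9
tcp_pos: [0.5611, -0.1287, 0.07]
eef_rot: [-90.0, 0.1, 179.2]
contact_force: [-0.2, -0.1, -0.7]
gripper_width: 0.0099
```

Emit:
drive_tool(
  deltas=[
    [0, 0, -0.1, 0, 0, 0],
    [0, 0, -0.2, 0, 0, 0],
    [0, 0, -0.3, 0, 0, 0],
    [0, 0, -0.3, 0, 0, 0],
    [0, 0, -0.3, 0, 0, 0],
    [0, 0, -0.3, 0, 0, 0],
    [0, 0, -0.3, 0, 0, 0],
    [0, 0, -0.3, 0, 0, 0],
  ],
)

```text
time_s: 19.57
tcp_pos: [0.5609, -0.1287, 0.0673]
eef_rot: [-90.0, 0.0, 179.2]
contact_force: [-2.7, 1.3, 7.4]
gripper_width: 0.0099
```

Contact (7 N up). I'll release, rise and look.

Emit:
drive_tool(
  deltas=[
    [0, 0, 0, 0, 0, 0],
    [0, 0, 0, 0, 0, 0],
    [0, 0, 0, 0, 0, 0],
    [0, 0, 0, 0, 0, 0],
    [0, 0, 3, 0, 0, 0],
    [0, 0, 7, 0, 0, 0],
    [0, 0, 11, 0, 0, 0],
    [0, 4, 14, 0, 0, 0],
  ],
  claw=0.35,
)

```text
time_s: 20.23
tcp_pos: [0.5617, -0.0984, 0.2051]
eef_rot: [-89.9, 0.2, 179.0]
contact_force: [2.6, 0.6, 0.4]
gripper_width: 0.0307
```

```bash
python3 - <<'E'
from h import *
save('wrist','w13');st=r.get_state(); print(st['tcp_pos'],st['eef_rot'],st['contact_force'],st['gripper_width'])
E
```

```text
[ 0.56415616 -0.09268924  0.20958181] [-90.02460447   0.61020359 179.15784509] [1.43907975 3.49521368 4.62259203] 0.030746212420745593
```

View pics/w13.png

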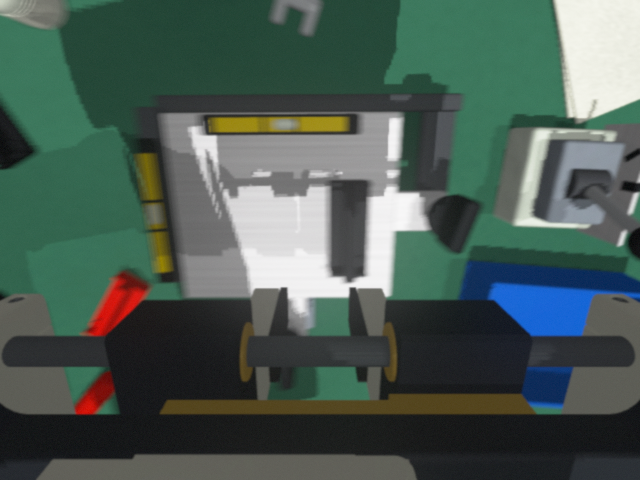

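Emit:
drive_tool(
  deltas=[
    [1, 4, 0, 0, 0, 0.1],
    [2, 8, 0, 0, 0, 0.2],
    [3, 12, 0, 0, 0, 0.3],
    [4, 16, 0, 0, 0, 0.4],
    [5, 20, 0, 0, 0, 0.476],
    [6, 24, -2, 0, 0, 0.476],
    [7, 27, -4, 0, 0, 0.476],
    [8.3, 30, -7, 0, 0, 0.476],
  ],
  claw=0.5,
)

```text
time_s: 20.95
tcp_pos: [0.6439, 0.2061, 0.1339]
eef_rot: [-90.0, 0.2, -153.4]
contact_force: [0.5, -0.6, 1.3]
gripper_width: 0.0441
```

Emit:
drive_tool(
  deltas=[
    [0, 0, -2, 0, 0, 0],
    [0, 0, -4, 0, 0, 0],
    [0, 0, -4, 0, 0, 0],
    [0, 0, -4, 0, 0, 0],
    [0, 0, -4, 0, 0, 0],
    [0, 0, -4, 0, 0, 0],
    [0, 0, -4, 0, 0, 0],
    [0, 0, -4, 0, 0, 0],
  ],
)

```text
time_s: 21.62
tcp_pos: [0.6434, 0.2028, 0.0946]
eef_rot: [-90.0, 0.1, -153.5]
contact_force: [0.2, -0.0, 0.2]
gripper_width: 0.0437
```

```bash
python3 - <<'E'
from h import *
save('wrist','w14');st=r.get_state(); print(st['time_s'],st['tcp_pos'],st['eef_rot'],st['contact_force'],proj('wrist',[.662,.216,.033],st))
for d in imaging.landmark_of('wrist','frame0')[:7]: print(d,onz('wrist',d['position'],0,st))
E
```

```text
21.6667 [0.64330225 0.20276222 0.09432973] [-9.00110715e+01  1.05370082e-01 -1.53540297e+02] [ 0.52407439  0.23325289 -0.49001442] [313.60927222 230.45155073]
{'position': [103.0, 269.0], 'score': 0.97} [0.55120122 0.34725378 0.        ]
{'position': [319.6, 218.9], 'score': 0.68} [0.66374848 0.21228066 0.        ]
```

View pics/w14.png

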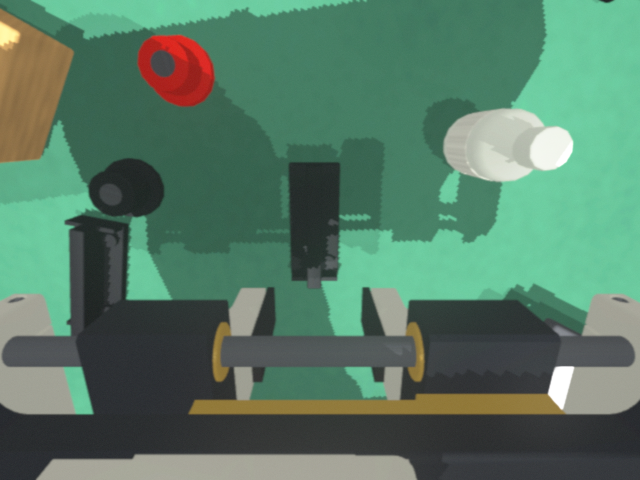

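Emit:
drive_tool(
  deltas=[
    [0.3, 0.4, -3, 0, 0, 0],
    [0.3, 0.4, -6, 0, 0, 0],
    [0.3, 0.4, -8.2, 0, 0, 0],
    [0.3, 0.4, -8.2, 0, 0, 0],
    [0.3, 0.4, -8.2, 0, 0, 0],
    [0.3, 0.4, -8.2, 0, 0, 0],
    [0.3, 0.4, -8.2, 0, 0, 0],
    [0.3, 0.4, -8.2, 0, 0, 0],
  ],
)

```text
time_s: 22.38
tcp_pos: [0.6469, 0.2074, 0.0131]
eef_rot: [-90.0, 0.2, -153.5]
contact_force: [-0.7, -0.1, -0.2]
gripper_width: 0.0437
```

Emit:
drive_tool(
  deltas=[
    [0, 0, 0, 0, 0, 0],
    [0, 0, 0, 0, 0, 0],
    [0, 0, 0, 0, 0, 0],
    [0, 0, 0, 0, 0, 0],
    [0, 0, 0, 0, 0, 0],
    [0, 0, 0, 0, 0, 0],
    [0, 0, 0, 0, 0, 0],
    [0, 0, 0, 0, 0, 0],
  ],
  claw=0,
)

```text
time_s: 23.05
tcp_pos: [0.6458, 0.2068, 0.0111]
eef_rot: [-90.0, -0.0, -153.5]
contact_force: [-0.3, -0.0, -0.3]
gripper_width: 0.0099
```

```bash
python3 - <<'E'
from h import *
save('wrist','w15');st=r.get_state(); print(st['time_s'],st['tcp_pos'],st['eef_rot'],st['contact_force'],st['gripper_width'])
E
```

```text
23.1 [0.64584424 0.20681669 0.01111637] [-8.99972997e+01 -3.65880357e-03 -1.53513145e+02] [-0.19705308 -0.37361105  1.37748891] 0.009948577266251696
```

View pics/w15.png

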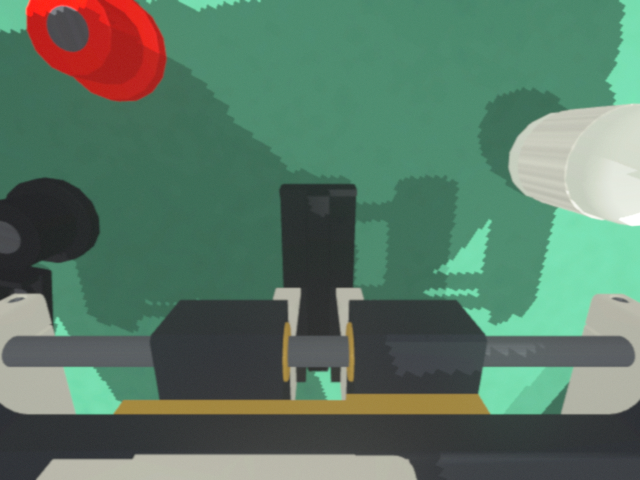

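Emit:
drive_tool(
  deltas=[
    [0, 0, 4, 0, 0, 0],
    [0, 0, 8, 0, 0, 0],
    [0, 0, 12, 0, 0, 0],
    [-1, -3, 15, 0, 0, -0.1],
    [-2.5, -7, 16, 0, 0, -0.2],
    [-4, -11, 16, 0, 0, -0.3],
    [-5.5, -15, 16, 0, 0, -0.4],
    [-7, -19, 16, 0, 0, -0.476],
  ],
)

```text
time_s: 23.77
tcp_pos: [0.5773, 0.0219, 0.1715]
eef_rot: [-90.0, 0.0, 178.9]
contact_force: [0.1, -0.0, -0.1]
gripper_width: 0.0096
```

```bash
python3 - <<'E'
from h import *
st=r.get_state(); print(np.round(100*(np.array([.545,-.067,.107])-st['tcp_pos']),2),st['eef_rot'],st['gripper_width'])
E
```

```text
[-3.23 -8.89 -6.45] [-9.00273198e+01  4.57576634e-02  1.78934929e+02] 0.009620188072295413
```

Emit:
drive_tool(
  deltas=[
    [-1.5, -4, 0, 0, 0, 0],
    [-3, -8, 0, 0, 0, 0],
    [-3.2, -8.7, -3, 0, 0, 0],
    [-3.2, -8.7, -6.3, 0, 0, 0],
    [-3.2, -8.7, -8.5, 0, 0, 0],
    [-3.2, -8.7, -9.8, 0, 0, 0],
    [-3.2, -8.7, -9.9, 0, 0, 0],
    [-3.2, -8.7, -9.9, 0, 0, 0],
  ],
)

```text
time_s: 24.43
tcp_pos: [0.5459, -0.0639, 0.0716]
eef_rot: [-90.0, -0.1, 179.2]
contact_force: [0.1, -0.1, -0.4]
gripper_width: 0.0096
```

```bash
python3 - <<'E'
from h import *
save('wrist','w16');st=r.get_state(); print(st['time_s'],st['tcp_pos'],st['eef_rot'],st['contact_force'],st['gripper_width'])
E
```

```text
24.4833 [ 0.54669112 -0.06367824  0.07258392] [-8.99864609e+01  1.29524107e-02  1.79228967e+02] [0.84671519 0.07061912 0.43064938] 0.010002982591491686
```

View pics/w16.png

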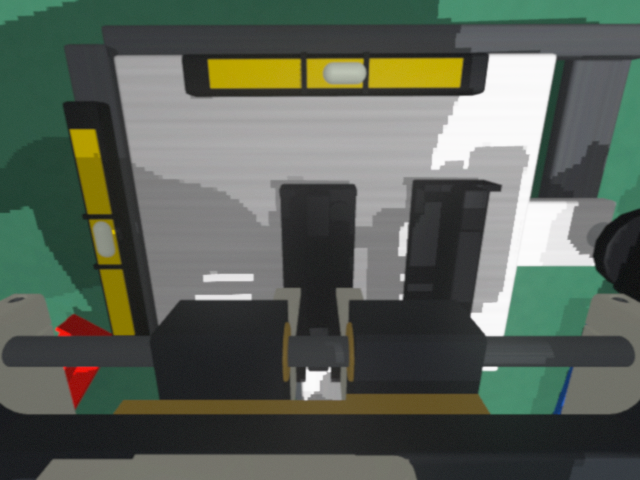

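Emit:
drive_tool(
  deltas=[
    [0, 0, -0.2, 0, 0, 0],
    [0, 0, -0.3, 0, 0, 0],
    [0, 0, -0.4, 0, 0, 0],
    [0, 0, -0.45, 0, 0, 0],
    [0, 0, -0.5, 0, 0, 0],
    [0, 0, -0.5, 0, 0, 0],
    [0, 0, -0.5, 0, 0, 0],
    [0, 0, -0.5, 0, 0, 0],
  ],
)

```text
time_s: 25.15
tcp_pos: [0.5465, -0.0636, 0.0675]
eef_rot: [-90.0, 0.0, 179.2]
contact_force: [-2.6, 2.1, 5.5]
gripper_width: 0.0099
```

Emit:
drive_tool(
  deltas=[
    [0, 0, 0, 0, 0, 0],
    [0, 0, 0, 0, 0, 0],
    [0, 0, 0, 0, 0, 0],
    [0, 0, 0, 0, 0, 0],
    [0, 0, 3, 0, 0, 0],
    [0, 0, 7, 0, 0, 0],
    [0, 0, 11, 0, 0, 0],
    [0, 0, 13, 0, 0, 0],
  ],
  claw=0.3,
)

```text
time_s: 25.82
tcp_pos: [0.5481, -0.0639, 0.2019]
eef_rot: [-90.0, 0.3, 179.2]
contact_force: [1.7, -0.1, 0.4]
gripper_width: 0.0263
```

```bash
python3 - <<'E'
from h import *
save('wrist','w17');st=r.get_state(); print(st['tcp_pos'],st['eef_rot'],st['gripper_width'],100*(np.array([.55,.347,.09])-st['tcp_pos']))
E
```

```text
[ 0.54951997 -0.06381438  0.20463435] [-90.01653475   0.5593666  179.26693611] 0.026350210845240044 [  0.04800308  41.08143823 -11.46343541]
```

View pics/w17.png

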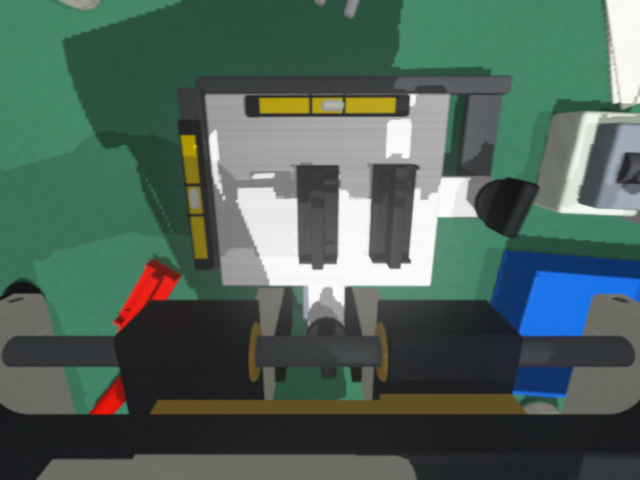

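Emit:
drive_tool(
  deltas=[
    [0, 4, 0, 0, 0, 0.1],
    [0, 8, 0, 0, 0, 0.2],
    [0, 12, 0, 0, 0, 0.28],
    [0, 16, 0, 0, 0, 0.28],
    [0, 20, 0, 0, 0, 0.28],
    [0, 24, 0, 0, 0, 0.28],
    [0, 28, 0, 0, 0, 0.28],
    [0, 32, -2, 0, 0, 0.28],
  ],
  claw=0.5,
)

```text
time_s: 26.53
tcp_pos: [0.5478, 0.2569, 0.1816]
eef_rot: [-90.1, 0.3, -164.7]
contact_force: [1.1, 0.6, 0.3]
gripper_width: 0.0438
```

Emit:
drive_tool(
  deltas=[
    [0, 4, -3, 0, 0, 0],
    [0, 8, -6, 0, 0, 0],
    [0, 9, -9, 0, 0, 0],
    [0, 9, -9, 0, 0, 0],
    [0, 9, -9, 0, 0, 0],
    [0, 9, -9, 0, 0, 0],
    [0, 9, -9, 0, 0, 0],
    [0, 9, -9, 0, 0, 0],
  ],
)

```text
time_s: 27.2
tcp_pos: [0.5473, 0.3433, 0.0905]
eef_rot: [-90.1, 0.1, -164.8]
contact_force: [-0.9, -0.3, 0.3]
gripper_width: 0.0441
```

```bash
python3 - <<'E'
from h import *
save('wrist','w18');st=r.get_state(); print(st['time_s'],st['tcp_pos'],st['eef_rot'],st['contact_force'],proj('wrist',[.55,.347,.033],st))
for d in imaging.landmark_of('wrist','frame0')[:7]: print(d,onz('wrist',d['position'],0,st))
for d in imaging.landmark_of('wrist','cap0')[:7]: print(d,onz('wrist',d['position'],0,st))
E
```

```text
27.25 [0.54719817 0.34321342 0.0904333 ] [-9.00859746e+01  1.46451884e-01 -1.64809473e+02] [-0.92099778  0.10642755  0.14407086] [314.87700365 259.19379929]
{'position': [319.2, 243.0], 'score': 0.68} [0.55168547 0.34440392 0.        ]
{'position': [395.1, 6.6], 'score': 0.79} [7.13087224e-01 3.39419398e-01 2.77555756e-17]
{'position': [373.0, 365.0], 'score': 0.78} [0.45832885 0.27129522 0.        ]
{'position': [347.7, 147.0], 'score': 0.6} [0.62459377 0.34370118 0.        ]
```

View pics/w18.png

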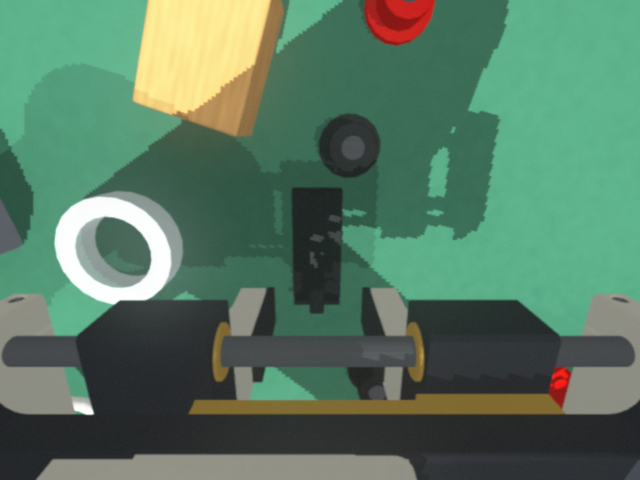

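Emit:
drive_tool(
  deltas=[
    [0.3, 0.2, -3, 0, 0, 0],
    [0.3, 0.2, -6, 0, 0, 0],
    [0.3, 0.2, -7.8, 0, 0, 0],
    [0.3, 0.2, -7.8, 0, 0, 0],
    [0.3, 0.2, -7.8, 0, 0, 0],
    [0.3, 0.2, -7.8, 0, 0, 0],
    [0.3, 0.2, -7.8, 0, 0, 0],
    [0.3, 0.2, -7.8, 0, 0, 0],
  ],
)

```text
time_s: 28.02
tcp_pos: [0.5501, 0.3464, 0.0123]
eef_rot: [-90.1, 0.1, -164.7]
contact_force: [0.0, 0.3, 0.4]
gripper_width: 0.0439
```

Emit:
drive_tool(
  deltas=[
    [0, 0, 0, 0, 0, 0],
    [0, 0, 0, 0, 0, 0],
    [0, 0, 0, 0, 0, 0],
    [0, 0, 0, 0, 0, 0],
    [0, 0, 0, 0, 0, 0],
    [0, 0, 0, 0, 0, 0],
    [0, 0, 0, 0, 0, 0],
    [0, 0, 0, 0, 0, 0],
  ],
  claw=0,
)

```text
time_s: 28.68
tcp_pos: [0.5493, 0.3455, 0.0104]
eef_rot: [-90.0, -0.0, -164.7]
contact_force: [-0.6, -0.1, 0.6]
gripper_width: 0.0096
```

Emit:
drive_tool(
  deltas=[
    [0, 0, 4, 0, 0, 0],
    [0, 0, 8, 0, 0, 0],
    [0, 0, 12, 0, 0, 0],
    [0, -3, 15, 0, 0, -0.1],
    [0.3, -7, 16, 0, 0, -0.2],
    [0.6, -11, 16, 0, 0, -0.28],
    [0.9, -15, 16, 0, 0, -0.28],
    [1, -19, 16, 0, 0, -0.28],
  ],
)

```text
time_s: 29.35
tcp_pos: [0.5591, 0.154, 0.1708]
eef_rot: [-90.0, 0.0, 179.2]
contact_force: [0.9, 0.2, -1.8]
gripper_width: 0.0097
```

```bash
python3 - <<'E'
from h import *
save('wrist','w19');st=r.get_state(); print(st['tcp_pos'],st['eef_rot'],st['gripper_width'],100*(np.array([.557,-.001,.072])-st['tcp_pos']))
E
```

```text
[0.55786257 0.14822577 0.17063665] [-8.99377814e+01 -8.63857024e-02  1.79070184e+02] 0.009965995117820857 [ -0.08625724 -14.92257669  -9.86366458]
```

View pics/w19.png

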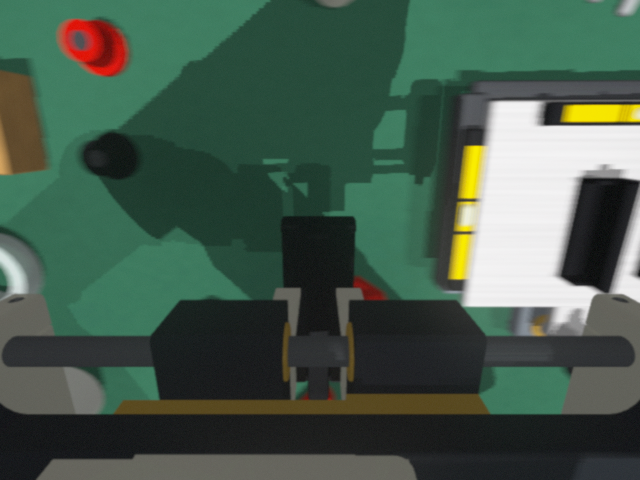

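Emit:
drive_tool(
  deltas=[
    [0, -4, 0, 0, 0, 0],
    [0, -8, 0, 0, 0, 0],
    [0, -12, 0, 0, 0, 0],
    [0, -15.2, -2, 0, 0, 0],
    [0, -15.2, -5, 0, 0, 0],
    [0, -15.2, -8, 0, 0, 0],
    [0, -15.2, -9.5, 0, 0, 0],
    [0, -15.2, -9.8, 0, 0, 0],
  ],
)

```text
time_s: 30.07
tcp_pos: [0.5569, 0.0026, 0.0692]
eef_rot: [-89.9, -0.3, 179.1]
contact_force: [0.0, -1.0, -1.6]
gripper_width: 0.0099
```

Emit:
drive_tool(
  deltas=[
    [0, 0, 0, 0, 0, 0],
    [0, 0, -0.1, 0, 0, 0],
    [0, 0, -0.2, 0, 0, 0],
    [0, 0, -0.3, 0, 0, 0],
    [0, 0, -0.4, 0, 0, 0],
    [0, 0, -0.4, 0, 0, 0],
    [0, 0, -0.4, 0, 0, 0],
    [0, 0, -0.4, 0, 0, 0],
  ],
)

```text
time_s: 30.73
tcp_pos: [0.5594, 0.0036, 0.0687]
eef_rot: [-90.0, 0.0, 179.2]
contact_force: [0.1, -0.6, -1.1]
gripper_width: 0.01
```

```bash
python3 - <<'E'
from h import *
save('wrist','w20');st=r.get_state(); print(st['tcp_pos'],st['eef_rot'],st['gripper_width'],st['contact_force'])
E
```

```text
[0.55933915 0.00360489 0.0686213 ] [-9.00045153e+01  1.37075071e-02  1.79213056e+02] 0.009778055566637753 [-0.4753243  -0.14301982 -1.71742034]
```

View pics/w20.png

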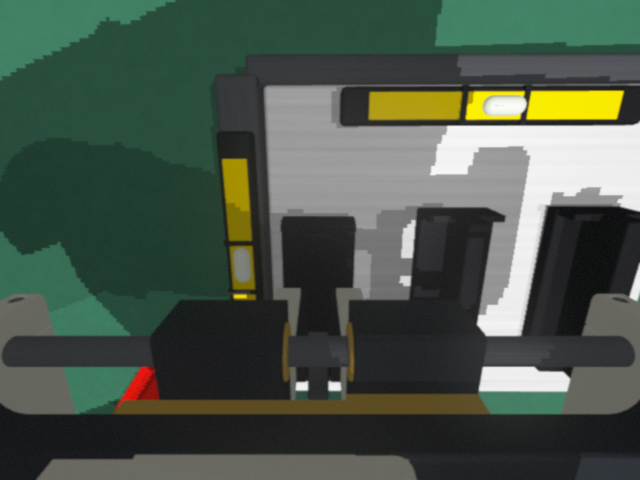

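Emit:
drive_tool(
  deltas=[
    [0, -0.4, 0, 0, 0, 0],
    [0, -0.7, 0, 0, 0, 0],
    [0, -0.7, -0.1, 0, 0, 0],
    [0, -0.7, -0.2, 0, 0, 0],
    [0, -0.7, -0.3, 0, 0, 0],
    [0, -0.7, -0.3, 0, 0, 0],
    [0, -0.7, -0.3, 0, 0, 0],
    [0, -0.7, -0.3, 0, 0, 0],
  ],
)

```text
time_s: 31.45
tcp_pos: [0.5593, -0.0037, 0.0663]
eef_rot: [-90.0, 0.0, 179.2]
contact_force: [-3.7, -0.3, 8.9]
gripper_width: 0.0096
```

Emit:
drive_tool(
  deltas=[
    [0, 0, 0, 0, 0, 0],
    [0, 0, 0, 0, 0, 0],
    [0, 0, 0, 0, 0, 0],
    [0, 0, 0, 0, 0, 0],
    [0, 0, 3, 0, 0, 0],
    [0, 0, 7, 0, 0, 0],
    [0, 0, 11, 0, 0, 0],
    [0, 0, 13, 0, 0, 0],
  ],
  claw=0.3,
)

```text
time_s: 32.12
tcp_pos: [0.5611, -0.0033, 0.2003]
eef_rot: [-90.0, 0.3, 179.3]
contact_force: [1.3, 0.3, 0.4]
gripper_width: 0.0261
```

```bash
python3 - <<'E'
from h import *
save('wrist','w21');st=r.get_state(); print(st['time_s'],st['tcp_pos'],st['eef_rot'],st['gripper_width'],st['contact_force'],100*(np.array([.624,.344,.09])-st['tcp_pos']))
E
```

```text
32.1667 [ 0.56255254 -0.00308306  0.20304865] [-90.07706065   0.55559124 179.27735047] 0.02637370753792788 [1.45155683 0.80290537 4.04317982] [  6.14474561  34.70830601 -11.30486456]
```

View pics/w21.png

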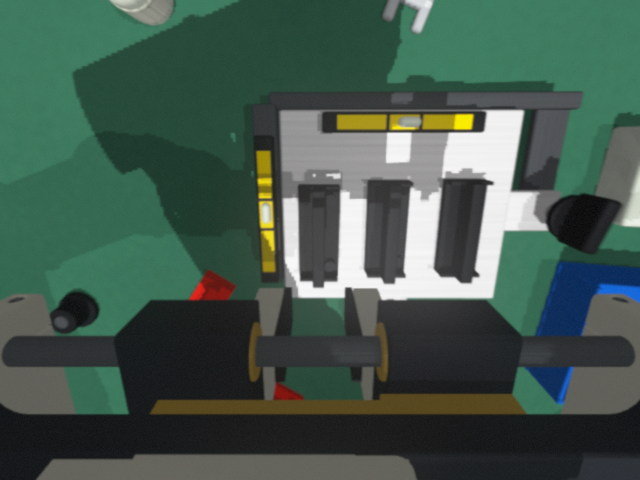

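Emit:
drive_tool(
  deltas=[
    [0.5, 4, 0, 0, 0, 0],
    [1, 8, 0, 0, 0, 0],
    [2, 12, 0, 0, 0, 0],
    [3, 16, 0, 0, 0, 0],
    [4, 20, 0, 0, 0, 0],
    [5, 24, 0, 0, 0, 0],
    [6, 28, 0, 0, 0, 0],
    [6.3, 32, -1, 0, 0, 0],
  ],
  claw=0.65,
)

```text
time_s: 32.83
tcp_pos: [0.624, 0.3191, 0.1868]
eef_rot: [-90.1, 0.2, 179.2]
contact_force: [0.7, -0.8, 0.8]
gripper_width: 0.0568
```

Emit:
drive_tool(
  deltas=[
    [0, 2.7, -3, 0, 0, 0],
    [0, 2.7, -6, 0, 0, 0],
    [0, 2.7, -9, 0, 0, 0],
    [0, 2.7, -9, 0, 0, 0],
    [0, 2.7, -9, 0, 0, 0],
    [0, 2.7, -9, 0, 0, 0],
    [0, 2.7, -9, 0, 0, 0],
    [0, 2.7, -9, 0, 0, 0],
  ],
)

```text
time_s: 33.5
tcp_pos: [0.6234, 0.344, 0.0981]
eef_rot: [-90.1, 0.2, 179.2]
contact_force: [-0.6, -0.1, 0.3]
gripper_width: 0.0568
```

```bash
python3 - <<'E'
from h import *
save('wrist','w22');st=r.get_state(); print(st['time_s'],st['tcp_pos'],st['eef_rot'],st['contact_force'],proj('wrist',[.624,.344,.032],st))
for d in imaging.landmark_of('wrist','cap0')[:7]: print(d,onz('wrist',d['position'],0,st))
E
```

```text
33.55 [0.62324946 0.3438983  0.09780583] [-9.01296478e+01  1.46359245e-01  1.79186816e+02] [-0.10802486 -0.25180442 -0.35940093] [319.35786329 258.67912604]
{'position': [324.6, 122.2], 'score': 0.93} [0.71430457 0.33910758 0.        ]
{'position': [319.1, 244.3], 'score': 0.74} [0.62425235 0.34415251 0.        ]
```

View pics/w22.png

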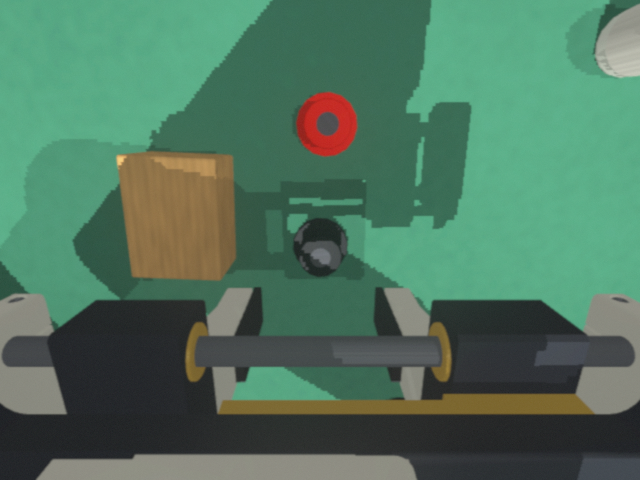

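Emit:
drive_tool(
  deltas=[
    [0.1, 0, -3, 0, 0, 0],
    [0.1, 0, -6, 0, 0, 0],
    [0.1, 0, -8.4, 0, 0, 0],
    [0.1, 0, -8.4, 0, 0, 0],
    [0.1, 0, -8.4, 0, 0, 0],
    [0.1, 0, -8.4, 0, 0, 0],
    [0.1, 0, -8.4, 0, 0, 0],
    [0.1, 0, -8.4, 0, 0, 0],
  ],
  claw=0.5,
)

```text
time_s: 34.27
tcp_pos: [0.6243, 0.3444, 0.0138]
eef_rot: [-90.1, 0.1, 179.2]
contact_force: [0.3, -0.5, 0.2]
gripper_width: 0.0441
```

Emit:
drive_tool(
  deltas=[
    [0, 0, 0, 0, 0, 0],
    [0, 0, 0, 0, 0, 0],
    [0, 0, 0, 0, 0, 0],
    [0, 0, 0, 0, 0, 0],
    [0, 0, 0, 0, 0, 0],
    [0, 0, 0, 0, 0, 0],
    [0, 0, 0, 0, 0, 0],
    [0, 0, 0, 0, 0, 0],
  ],
  claw=0,
)

```text
time_s: 34.93
tcp_pos: [0.6235, 0.3437, 0.0121]
eef_rot: [-90.0, 0.0, 179.2]
contact_force: [-1.5, 0.7, 5.7]
gripper_width: 0.0296
```

Emit:
drive_tool(
  deltas=[
    [0, 0, 4, 0, 0, 0],
    [0, 0, 8, 0, 0, 0],
    [0, 0, 12, 0, 0, 0],
    [-0.5, -3, 16, 0, 0, 0],
    [-1, -7, 18, 0, 0, 0],
    [-2, -11, 18, 0, 0, 0],
    [-3, -15, 18, 0, 0, 0],
    [-4, -19, 18, 0, 0, 0],
  ],
)

```text
time_s: 35.6
tcp_pos: [0.5847, 0.1605, 0.192]
eef_rot: [-90.1, 0.1, 179.2]
contact_force: [1.1, -0.9, -0.5]
gripper_width: 0.0292
```

```bash
python3 - <<'E'
from h import *
st=r.get_state(); print(st['time_s'],st['tcp_pos'],st['eef_rot'],st['contact_force'],st['gripper_width'],100*(np.array([.432,-.31,.19])-st['tcp_pos']))
E
```

```text
35.6 [0.58474888 0.16045428 0.19199353] [-9.00509461e+01  5.67160166e-02  1.79232653e+02] [ 1.06875487 -0.93648373 -0.52471048] 0.029203101196110182 [-15.27488794 -47.04542781  -0.19935348]
```

Emit:
drive_tool(
  deltas=[
    [-1, -4, 0, 0, 0, -0.12],
    [-2, -8, 0, 0, 0, -0.24],
    [-3.1, -12, 0, 0, 0, -0.36],
    [-4.2, -16, 0, 0, 0, -0.48],
    [-5.3, -20, 0, 0, 0, -0.6],
    [-6.4, -24, 0, 0, 0, -0.72],
    [-7.5, -28, 0, 0, 0, -0.84],
    [-8.6, -32, 0, 0, 0, -0.96],
  ],
)

```text
time_s: 36.27
tcp_pos: [0.4983, -0.1598, 0.1915]
eef_rot: [-90.0, 0.0, 123.9]
contact_force: [0.1, -0.7, -0.8]
gripper_width: 0.0294
```

Emit:
drive_tool(
  deltas=[
    [-1, -4, 0, 0, 0, -0.12],
    [-2, -8, 0, 0, 0, -0.24],
    [-3.1, -12, 0, 0, 0, -0.36],
    [-4.2, -16, 0, 0, 0, -0.48],
    [-5.3, -20, 0, 0, 0, -0.59],
    [-6.4, -22, 0, 0, 0, -0.59],
    [-6.8, -22, 0, 0, 0, -0.59],
    [-6.8, -22, 0, 0, 0, -0.59],
  ],
)

```text
time_s: 36.93
tcp_pos: [0.4298, -0.3791, 0.1907]
eef_rot: [-89.9, -0.0, 90.2]
contact_force: [0.2, 1.0, -0.5]
gripper_width: 0.0293
```

```bash
python3 - <<'E'
from h import *
save('wrist','w23');st=r.get_state(); print(st['time_s'],st['tcp_pos'],st['eef_rot'],st['contact_force'],st['gripper_width'],100*(np.array([.431,-.385,.12])-st['tcp_pos']))
for d in imaging.landmark_of('wrist','crate_in')[:3]: print(d,onz('wrist',d['position'],0.005,st))
E
```

```text
36.9833 [ 0.43062408 -0.37836728  0.19099989] [-8.99684062e+01 -3.20369676e-02  9.03133852e+01] [ 0.37983516  0.32971871 -0.41332789] 0.029303623910903017 [ 0.03759167 -0.66327188 -7.09998944]
{'position': [317.5, 244.3], 'score': 0.8} [ 0.43126039 -0.34912732  0.005     ]
```

View pics/w23.png

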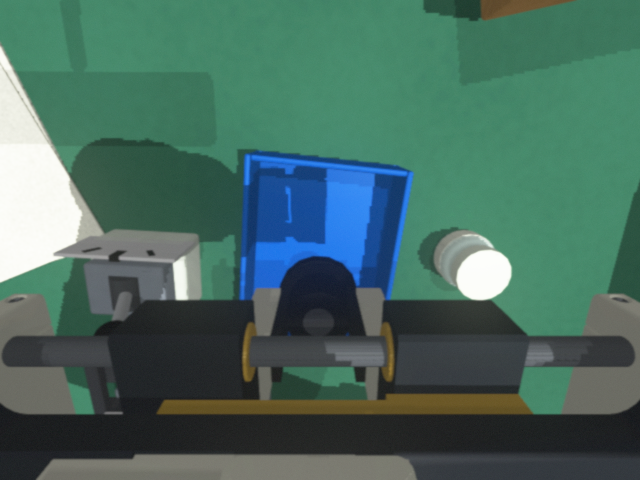

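Emit:
drive_tool(
  deltas=[
    [0, -0.6, -4, 0, 0, 0],
    [0, -0.6, -8, 0, 0, 0],
    [0, -0.6, -12, 0, 0, 0],
    [0, -0.6, -15, 0, 0, 0],
    [0, -0.6, -16.7, 0, 0, 0],
    [0, -0.6, -16.7, 0, 0, 0],
    [0, -0.6, -16.7, 0, 0, 0],
    [0, -0.6, -16.7, 0, 0, 0],
  ],
)

```text
time_s: 37.7
tcp_pos: [0.4329, -0.3841, 0.0259]
eef_rot: [-90.1, 0.1, 90.5]
contact_force: [0.3, 0.4, 0.4]
gripper_width: 0.0292
```

Emit:
drive_tool(
  deltas=[
    [0, 0, -0.2, 0, 0, 0],
    [0, 0, -0.2, 0, 0, 0],
    [0, 0, -0.2, 0, 0, 0],
    [0, 0, -0.2, 0, 0, 0],
    [0, 0, -0.2, 0, 0, 0],
    [0, 0, 4, 0, 0, 0],
    [0, 0, 8, 0, 0, 0],
    [0, 0, 12, 0, 0, 0],
  ],
  claw=0.45,
)

```text
time_s: 38.37
tcp_pos: [0.4307, -0.3841, 0.1457]
eef_rot: [-89.9, -0.0, 90.4]
contact_force: [1.1, -1.2, -0.7]
gripper_width: 0.0391
```

```bash
python3 - <<'E'
from h import *
save('wrist','w24');st=r.get_state(); print(st['time_s'],st['tcp_pos'],st['eef_rot'],st['contact_force'],st['gripper_width'],100*(np.array([.457,.273,.2])-st['tcp_pos']))
E
```

```text
38.4167 [ 0.43455883 -0.38682897  0.15498456] [-90.50198595   0.39640062  90.49652901] [ 3.96930998 -1.85308276  7.99826806] 0.039663778531088746 [ 2.24411668 65.98289723  4.50154397]
```

View pics/w24.png

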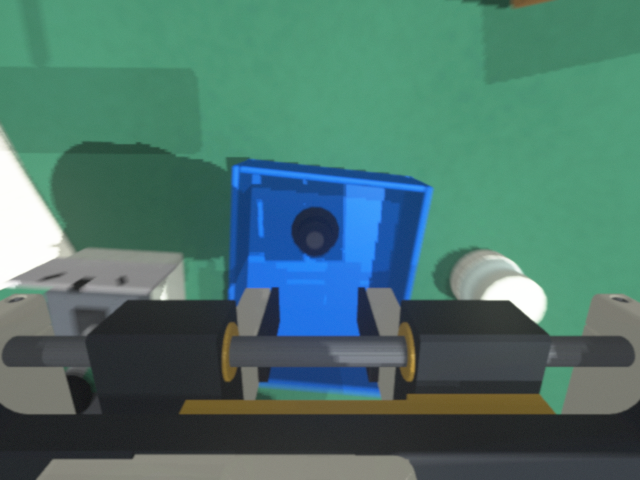

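Emit:
drive_tool(
  deltas=[
    [0.5, 4, 2, 0, 0, 0],
    [1, 8, 4, 0, 0, 0],
    [2, 12, 5, 0, 0, 0],
    [3, 16, 5, 0, 0, 0],
    [4, 20, 5, 0, 0, 0],
    [4, 24, 5, 0, 0, 0],
    [4, 28, 5, 0, 0, 0],
    [4, 32, 5, 0, 0, 0],
  ],
  claw=0.65,
)

```text
time_s: 39.08
tcp_pos: [0.471, -0.0634, 0.1948]
eef_rot: [-90.0, -0.0, 90.4]
contact_force: [1.7, 0.8, -0.0]
gripper_width: 0.0567
```

Emit:
drive_tool(
  deltas=[
    [0, 4, 0, 0, 0, 0],
    [0, 8, 0, 0, 0, 0],
    [-0.5, 12, 0, 0, 0, 0],
    [-1, 16, 0, 0, 0, 0],
    [-1.5, 20, 0, 0, 0, 0],
    [-1.5, 24, -1, 0, 0, 0],
    [-1.5, 28, -3, 0, 0, 0],
    [-1.5, 32, -6, 0, 0, 0],
  ],
)

```text
time_s: 39.75
tcp_pos: [0.4569, 0.249, 0.1426]
eef_rot: [-90.2, -0.2, 90.5]
contact_force: [2.3, 0.6, -0.9]
gripper_width: 0.0572
```

```bash
python3 - <<'E'
from h import *
save('wrist','w25');st=r.get_state(); print(st['time_s'],st['tcp_pos'],st['eef_rot'],st['contact_force'],st['joints'])
for d in imaging.landmark_of('wrist','cap0')[:7]:
    P=onz('wrist',d['position'],0,st); print(d,P,100*(P-st['tcp_pos']))
E
```

```text
39.8 [0.45557609 0.2514856  0.13661649] [-8.99201467e+01  1.16602485e-02  9.04867785e+01] [ 1.26989946  3.65559629 -3.84570919] [ 50.48537875  10.66284578 -25.7473676   -0.06664247 -53.65006743
 -49.9590801 ]
{'position': [318.3, 254.3], 'score': 0.75} [ 4.55307571e-01  2.74196361e-01 -5.55111512e-17] [ -0.02685162   2.27107631 -13.66164938]
{'position': [57.2, 312.7], 'score': 0.62} [0.70557786 0.33572127 0.        ] [ 25.00017698   8.42356683 -13.66164938]
```

View pics/w25.png

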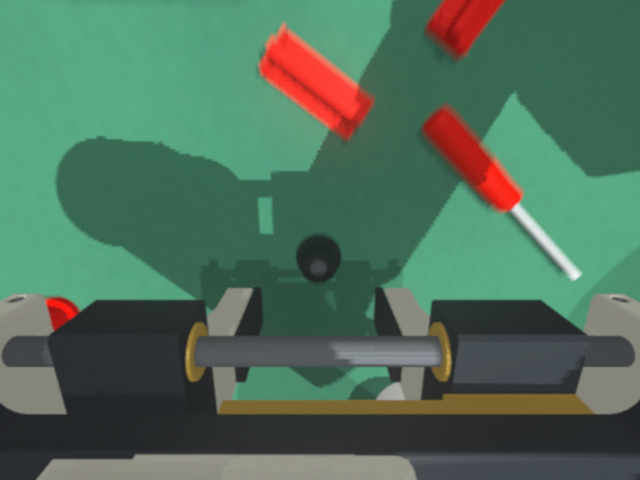

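Emit:
drive_tool(
  deltas=[
    [0, 1, -3, 0, 0, 0],
    [0, 2.2, -6, 0, 0, 0],
    [0, 2.2, -9, 0, 0, 0],
    [0, 2.2, -11, 0, 0, 0],
    [0, 2.2, -12.3, 0, 0, 0],
    [0, 2.2, -12.3, 0, 0, 0],
    [0, 2.2, -12.3, 0, 0, 0],
    [0, 2.2, -12.3, 0, 0, 0],
  ],
  claw=0.55,
)

```text
time_s: 40.52
tcp_pos: [0.457, 0.268, 0.0193]
eef_rot: [-90.1, -0.1, 90.4]
contact_force: [-0.1, -0.1, -0.5]
gripper_width: 0.048
```

Emit:
drive_tool(
  deltas=[
    [0, 0, 0, 0, 0, 0],
    [0, 0, 0, 0, 0, 0],
    [0, 0, 0, 0, 0, 0],
    [0, 0, 0, 0, 0, 0],
    [0, 0, 0, 0, 0, 0],
    [0, 0, 0, 0, 0, 0],
    [0, 0, 0, 0, 0, 0],
    [0, 0, 0, 0, 0, 0],
  ],
  claw=0,
)

```text
time_s: 41.18
tcp_pos: [0.4567, 0.268, 0.0189]
eef_rot: [-90.0, -0.0, 90.4]
contact_force: [-2.1, -1.5, 6.7]
gripper_width: 0.0289
```

Emit:
drive_tool(
  deltas=[
    [0, 0, 4, 0, 0, 0],
    [0, 0, 8, 0, 0, 0],
    [0, 0, 12, 0, 0, 0],
    [0.5, -3, 16, 0, 0, 0],
    [1, -7, 18, 0, 0, 0],
    [1.5, -11, 18, 0, 0, 0],
    [1.5, -15, 18, 0, 0, 0],
    [1.5, -19, 18, 0, 0, 0],
  ],
)

```text
time_s: 41.85
tcp_pos: [0.4713, 0.0815, 0.1991]
eef_rot: [-90.1, -0.1, 90.5]
contact_force: [1.5, 0.4, -0.6]
gripper_width: 0.029
```

Emit:
drive_tool(
  deltas=[
    [0, -4, 0, 0, 0, 0],
    [0, -8, 0, 0, 0, 0],
    [0, -12, 0, 0, 0, 0],
    [0, -16, 0, 0, 0, 0],
    [-1, -20, 0, 0, 0, 0],
    [-2, -24, 0, 0, 0, 0],
    [-3, -28, 0, 0, 0, 0],
    [-4, -32, 0, 0, 0, 0],
  ],
)

```text
time_s: 42.52
tcp_pos: [0.4303, -0.2389, 0.1983]
eef_rot: [-90.0, -0.0, 90.4]
contact_force: [2.0, 0.1, 0.3]
gripper_width: 0.029
```

```bash
python3 - <<'E'
from h import *
save('wrist','w26');st=r.get_state(); print(st['time_s'],st['tcp_pos'],st['eef_rot'],st['gripper_width'],100*(np.array([.432,-.318,.025])-st['tcp_pos']))
E
```

```text
42.5667 [ 0.42833524 -0.24400375  0.19809082] [-8.99265526e+01  6.10332572e-02  9.02373716e+01] 0.029128494325506862 [  0.36647578  -7.39962528 -17.3090824 ]
```

View pics/w26.png

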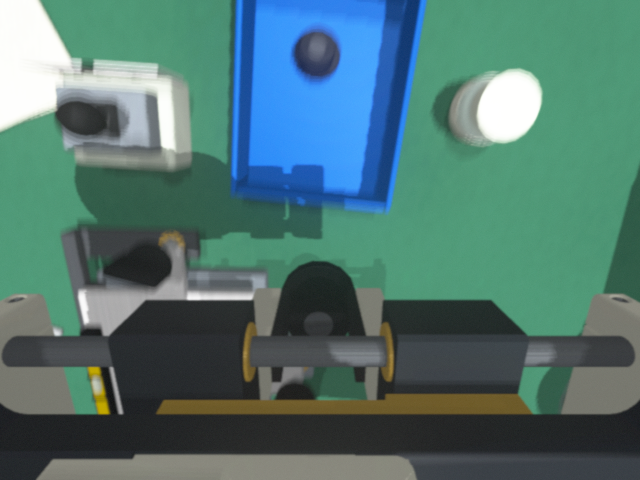

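Emit:
drive_tool(
  deltas=[
    [0.2, -4, 0, 0, 0, 0],
    [0.2, -7.4, -2, 0, 0, 0],
    [0.2, -7.4, -6, 0, 0, 0],
    [0.2, -7.4, -10, 0, 0, 0],
    [0.2, -7.4, -14, 0, 0, 0],
    [0.2, -7.4, -16.8, 0, 0, 0],
    [0.2, -7.4, -16.8, 0, 0, 0],
    [0.2, -7.4, -16.8, 0, 0, 0],
  ],
)

```text
time_s: 43.23
tcp_pos: [0.4324, -0.311, 0.0294]
eef_rot: [-89.8, -0.0, 90.4]
contact_force: [0.1, 0.5, 0.9]
gripper_width: 0.0294
```

Emit:
drive_tool(
  deltas=[
    [0, 0, -0.2, 0, 0, 0],
    [0, 0, -0.2, 0, 0, 0],
    [0, 0, -0.2, 0, 0, 0],
    [0, 0, -0.2, 0, 0, 0],
    [0, 0, -0.2, 0, 0, 0],
    [0, 0, 4, 0, 0, 0],
    [0, 0, 8, 0, 0, 0],
    [0, 0, 12, 0, 0, 0],
  ],
  claw=0.45,
)

```text
time_s: 43.9
tcp_pos: [0.4328, -0.311, 0.1519]
eef_rot: [-89.9, -0.0, 90.4]
contact_force: [1.0, -0.4, -0.3]
gripper_width: 0.0393
```

Emit:
drive_tool(
  deltas=[
    [0, 0, 4, 0, 0, 0],
    [0, 0, 8, 0, 0, 0],
    [0, 4, 12, 0, 0, 0],
    [0, 8, 12, 0, 0, 0],
    [0, 8, 12, 0, 0, 0],
    [0, 8, 12, 0, 0, 0],
    [0, 8, 12, 0, 0, 0],
    [0, 8, 12, 0, 0, 0],
  ],
)

```text
time_s: 44.57
tcp_pos: [0.4331, -0.2313, 0.27]
eef_rot: [-90.0, -0.0, 90.4]
contact_force: [-0.9, -0.1, -0.6]
gripper_width: 0.0393
```

```bash
python3 - <<'E'
from h import *
np.set_printoptions(precision=4,suppress=True)
save('wrist','w27');st=r.get_state();save('side','s27');save('top','t27'); print(st['time_s'],st['tcp_pos'],st['eef_rot'])
obs={}
for n in('dimmer_tip','lampbox'):
  for c in('wrist','side','top'):
    for d in imaging.landmark_of(c,n)[:2]: print(n,c,d['score'],d['position'],onz(c,d['position'],.14 if n[0]=='d' else 0,st))
E
```

```text
44.6167 [ 0.433  -0.2316  0.2697] [-89.9482  -0.0033  90.3816]
dimmer_tip wrist 0.61 [142.3, 114.3] [ 0.5717 -0.3268  0.14  ]
dimmer_tip side 0.68 [371.8, 123.2] [ 0.5817 -0.3355  0.14  ]
lampbox side 0.67 [358.0, 159.2] [ 0.6138 -0.3352  0.    ]
lampbox top 0.46 [455.7, 232.5] [ 0.6032 -0.326   0.    ]
```

View pics/w27.png

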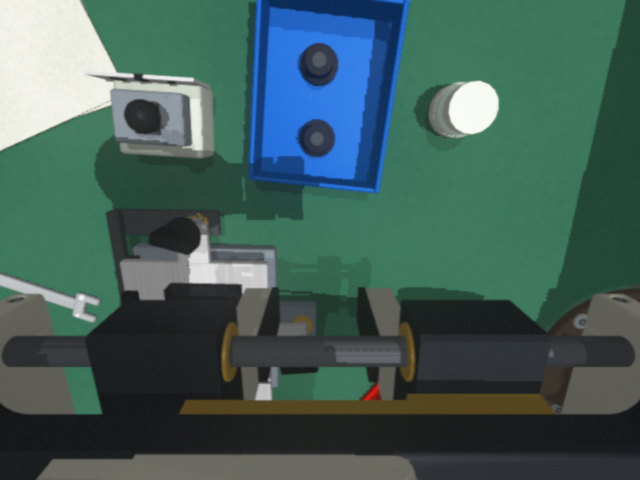

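View pics/s27.png

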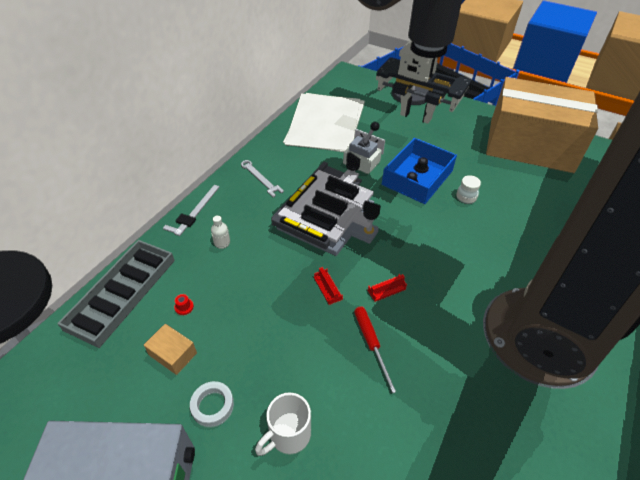

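```bash
python3 - <<'E'
from h import *
np.set_printoptions(precision=4,suppress=True)
st=r.get_state()
a=cv2.imread('pics/w27.png')[60:170,80:230];b=cv2.imread('pics/s27.png')[110:180,335:395]
cv2.imwrite('pics/z27.png',cv2.hconcat([cv2.resize(a,(450,330),interpolation=cv2.INTER_CUBIC),cv2.resize(b,(283,330),interpolation=cv2.INTER_CUBIC)]))
print(tri([ray('wrist',(142,117),st),ray('side',(374.5,126))]))
E
```

```text
(array([ 0.5697, -0.3247,  0.1425]), np.float64(0.0015173226433451226))
```

View pics/z27.png

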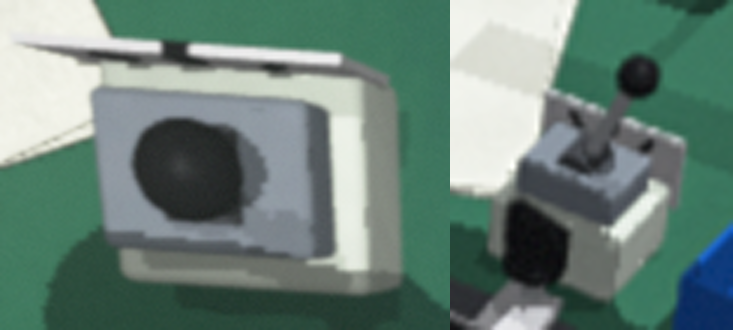

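View pics/t27.png

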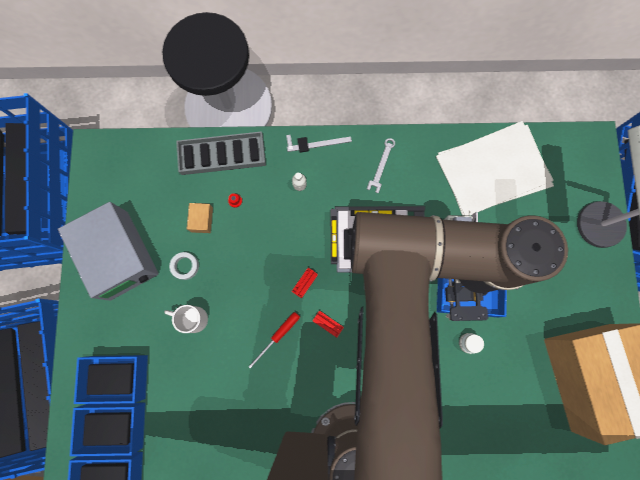

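```bash
cat > box.py <<'E'
from h import *
ST=dict(w7=dict(tcp_pos=np.array([.57681108,-.210163,.11326256]),eef_rot=np.array([-90.1187122,-.0167708744,62.3197706])),
 w27=dict(tcp_pos=np.array([.433,-.2316,.2697]),eef_rot=np.array([-89.9482,-.0033,90.3816])))
def draw(fn,c,x,y,yaw,roi,sc):
    st=ST.get(fn); im=cv2.imread('pics/'+fn+'.png'); x0,y0,x1,y1=roi
    b=cv2.resize(im[y0:y1,x0:x1],None,fx=sc,fy=sc,interpolation=cv2.INTER_CUBIC)
    e=np.radians(yaw); Rz=np.array([[np.cos(e),-np.sin(e)],[np.sin(e),np.cos(e)]])
    P=lambda X:tuple(np.int32((proj(c,X,st)-[x0,y0]+.5)*sc))
    for z,col in((0,(255,0,0)),(.045,(0,0,255))):
        q=[P([*(np.array([x,y])+Rz@[a*.045,bb*.0375]),z]) for a,bb in((1,1),(1,-1),(-1,-1),(-1,1))]
        cv2.polylines(b,[np.array(q)],True,col,1)
    cv2.circle(b,P([x,y,.067]),3,(0,255,0),-1); cv2.circle(b,P([x,y,.147]),3,(255,0,255),-1)
    return b
def show(x,y,yaw,out):
    A=draw('w7','wrist',x,y,yaw,(40,0,300,210),1.5);B=draw('w27','wrist',x,y,yaw,(80,60,230,170),2.6);C=draw('top0','top',x,y,yaw,(435,200,490,260),5)
    D=draw('side0','side',x,y,yaw,(330,110,395,175),5)
    t=[cv2.resize(i,(400,300)) for i in(A,B,C,D)]
    cv2.imwrite('pics/'+out+'.png',cv2.vconcat([cv2.hconcat(t[:2]),cv2.hconcat(t[2:])]))
E
python3 -c "
from box import *
show(.608,-.330,-3,'bx1')"
```

```text
(no output)
```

View pics/bx1.png

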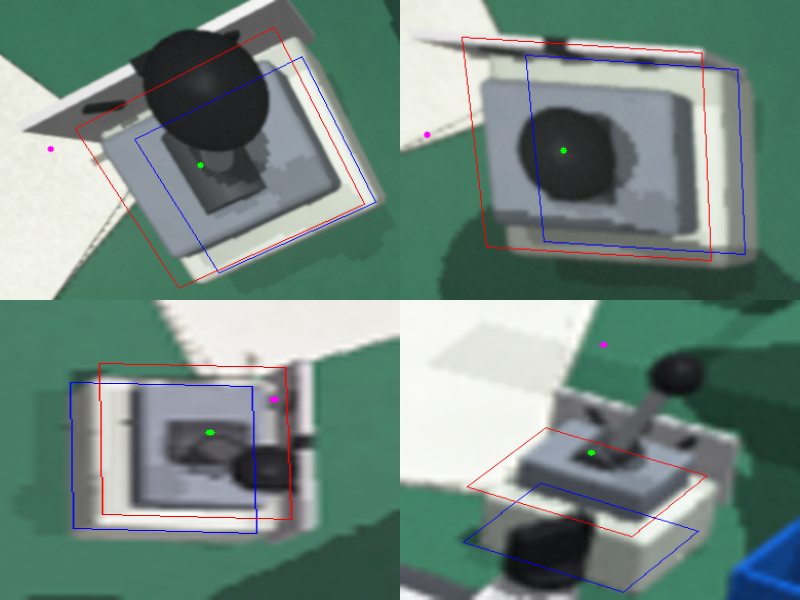

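```bash
python3 -c "
from box import *
show(.598,-.331,-4,'bx2')"
```

```text
(no output)
```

View pics/bx2.png

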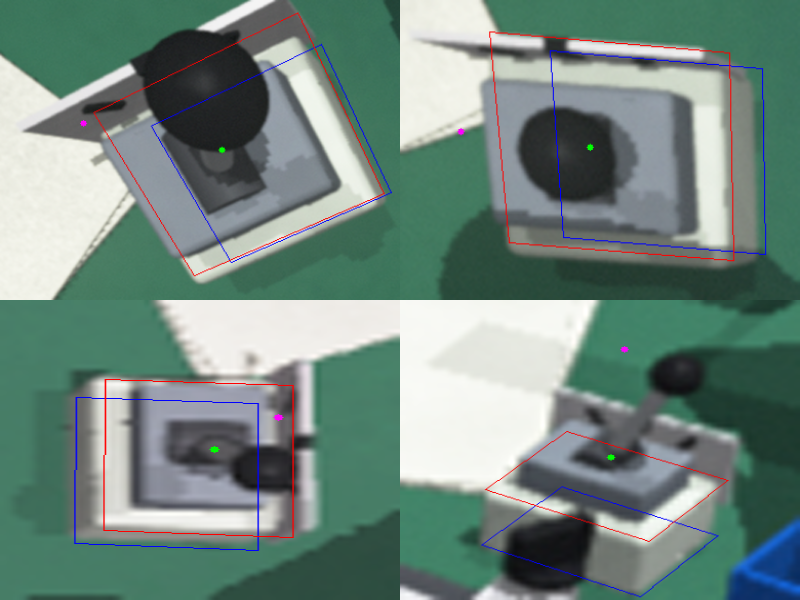

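Emit:
drive_tool(
  deltas=[
    [3, -2, 0, 0, 0, -0.07],
    [6, -4, 0, 0, 0, -0.07],
    [9, -6, -1, 0, 0, -0.07],
    [12, -8, -3, 0, 0, -0.07],
    [13.7, -9.3, -5, 0, 0, -0.07],
    [13.7, -9.3, -6, 0, 0, -0.07],
    [13.7, -9.3, -6, 0, 0, -0.07],
    [13.7, -9.3, -6, 0, 0, -0.07],
  ],
  claw=0.8,
)

```text
time_s: 45.68
tcp_pos: [0.5697, -0.3242, 0.2094]
eef_rot: [-89.9, -0.0, 86.4]
contact_force: [-0.3, 1.1, 1.0]
gripper_width: 0.0701
```

```bash
python3 - <<'E'
from h import *
np.set_printoptions(precision=4,suppress=True)
save('wrist','w28');st=r.get_state();save('side','s28'); print(st['time_s'],st['tcp_pos'],st['eef_rot'])
print(proj('wrist',[.5697,-.3247,.1425],st))
for c in('wrist','side'):
  for d in imaging.landmark_of(c,'dimmer_tip')[:2]: print(c,d)
E
```

```text
45.7333 [ 0.5701 -0.3242  0.2109] [-90.0116   0.0242  86.3984]
[319.0121 255.5409]
wrist {'position': [314.4, 252.3], 'score': 0.61}
wrist {'position': [291.1, 211.6], 'score': 0.17}
side {'position': [375.1, 124.6], 'score': 0.59}
```

View pics/w28.png

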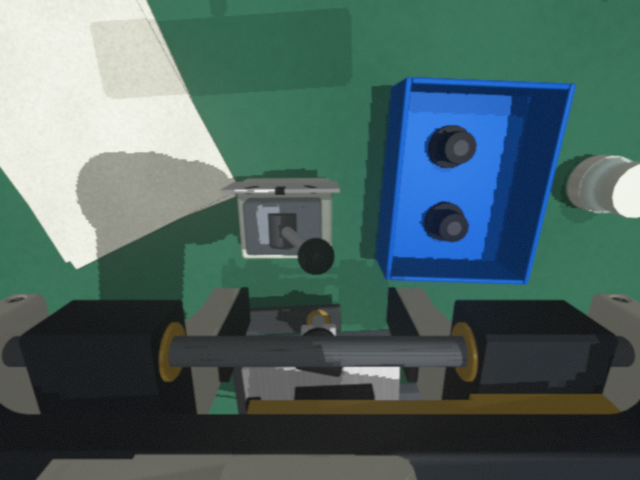

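```bash
python3 - <<'E'
from box import *
st=r.get_state(); ST['w28']=dict(tcp_pos=st['tcp_pos'],eef_rot=st['eef_rot'])
t=[draw('w28','wrist',x,y,w,(215,160,365,280),2.66) for x,y,w in((.599,-.328,-4),(.596,-.330,-3),(.602,-.328,-3),(.599,-.332,-2))]
t=[cv2.resize(i,(400,300)) for i in t]
cv2.imwrite('pics/bx3.png',cv2.vconcat([cv2.hconcat(t[:2]),cv2.hconcat(t[2:])]))
E
```

```text
(no output)
```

View pics/bx3.png

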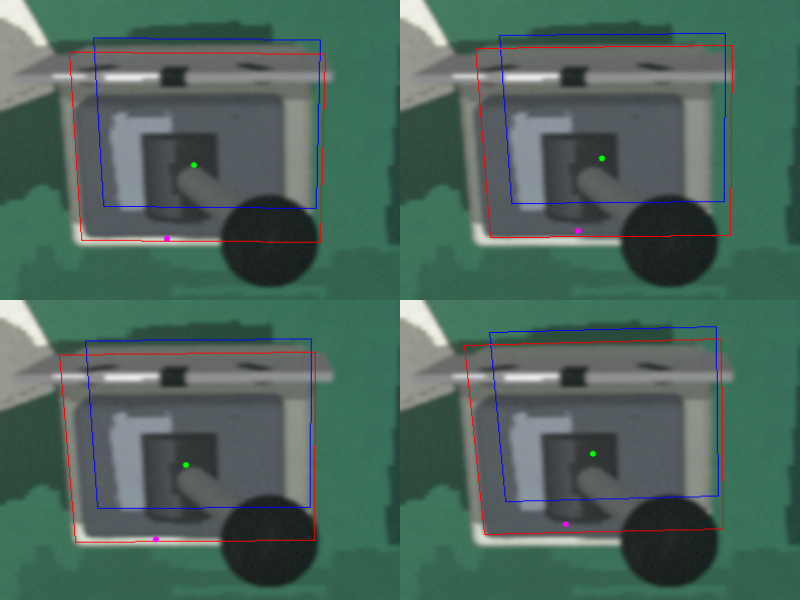

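Emit:
drive_tool(
  deltas=[
    [0.1, 0, -2, 0, 0, 0],
    [0.1, 0, -4, 0, 0, 0],
    [0.1, 0, -6, 0, 0, 0],
    [0.1, 0, -7.8, 0, 0, 0],
    [0.1, 0, -7.8, 0, 0, 0],
    [0.1, 0, -7.8, 0, 0, 0],
    [0.1, 0, -7.8, 0, 0, 0],
    [0.1, 0, -7.8, 0, 0, 0],
  ],
)

```text
time_s: 46.55
tcp_pos: [0.5724, -0.3244, 0.1343]
eef_rot: [-90.2, 0.1, 86.4]
contact_force: [-0.0, -0.4, -0.2]
gripper_width: 0.0703
```

Emit:
drive_tool(
  deltas=[
    [0, 0, 0, 0, 0, 0],
    [0, 0, 0, 0, 0, 0],
    [0, 0, 0, 0, 0, 0],
    [0, 0, 0, 0, 0, 0],
    [0, 0, 0, 0, 0, 0],
    [0, 0, 0, 0, 0, 0],
    [0, 0, 0, 0, 0, 0],
    [0, 0, 0, 0, 0, 0],
  ],
  claw=0,
  squeeze=8,
)

```text
time_s: 47.22
tcp_pos: [0.5712, -0.3242, 0.1321]
eef_rot: [-90.0, -0.0, 86.4]
contact_force: [0.0, 0.5, 0.5]
gripper_width: 0.025
```

Emit:
drive_tool(
  deltas=[
    [0.5, 0, 0.2, 0, 0, 0],
    [1, -0.1, 0.35, 0, 0, 0],
    [1.5, -0.1, 0.45, 0, 0, 0],
    [2, -0.1, 0.55, 0, 0, 0],
    [2.5, -0.2, 0.6, 0, 0, 0],
    [3.1, -0.2, 0.6, 0, 0, 0],
    [3.1, -0.2, 0.6, 0, 0, 0],
    [3.1, -0.2, 0.6, 0, 0, 0],
  ],
)

```text
time_s: 47.88
tcp_pos: [0.6036, -0.3264, 0.1382]
eef_rot: [-90.1, 0.0, 86.4]
contact_force: [-0.2, -1.3, 2.0]
gripper_width: 0.0252
```

```bash
python3 - <<'E'
from h import *
save('wrist','w29');save('side','s29');st=r.get_state(); print(st['time_s'],st['tcp_pos'],st['contact_force'],st['gripper_width'])
a=cv2.imread('pics/s29.png')[90:190,320:420]; cv2.imwrite('pics/z29.png',cv2.hconcat([cv2.resize(a,(400,480),interpolation=cv2.INTER_CUBIC),cv2.resize(cv2.imread('pics/w29.png'),(400,480))]))
E
```

```text
47.9833 [ 0.60314154 -0.32633218  0.13824693] [ 1.1005113  -0.37958363  1.52050227] 0.024846859443677045
```

View pics/z29.png

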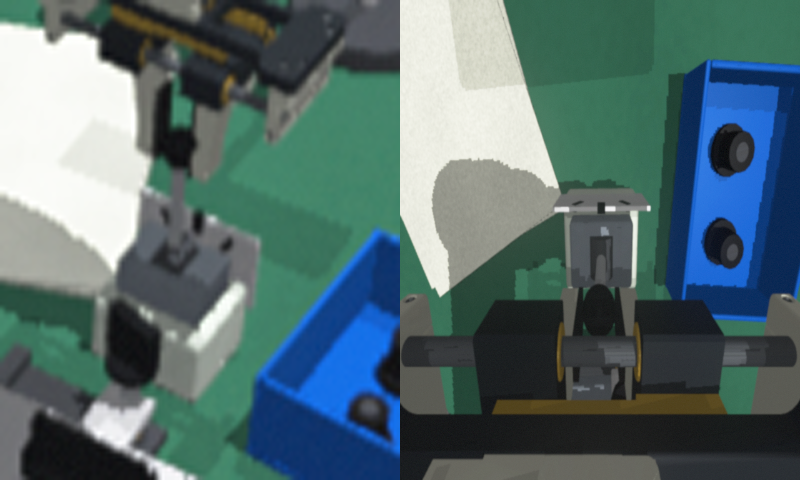

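Emit:
drive_tool(
  deltas=[
    [0, 0, 0, 0, 0, 0],
    [0, 0, 0, 0, 0, 0],
    [0, 0, 0, 0, 0, 0],
    [0, 0, 0, 0, 0, 0],
    [0, 0, 3, 0, 0, 0],
    [0, 0, 7, 0, 0, 0],
    [0, 0, 11, 0, 0, 0],
    [0, 0, 13, 0, 0, 0],
  ],
  claw=0.8,
)

```text
time_s: 48.65
tcp_pos: [0.6035, -0.327, 0.2738]
eef_rot: [-90.3, 0.1, 86.4]
contact_force: [1.0, -1.2, 1.0]
gripper_width: 0.0688
```

Emit:
drive_tool(
  deltas=[
    [-2, 1, 0, 0, 0, 0],
    [-5, 2, 0, 0, 0, 0],
    [-8, 3, 0, 0, 0, 0],
    [-8, 3, 0, 0, 0, 0],
    [-8, 3, 0, 0, 0, 0],
    [-8, 3, 0, 0, 0, 0],
    [-8, 3, 0, 0, 0, 0],
    [-8, 3, 0, 0, 0, 0],
  ],
)

```text
time_s: 49.32
tcp_pos: [0.523, -0.2963, 0.2676]
eef_rot: [-90.0, -0.0, 86.4]
contact_force: [-1.1, 0.6, -0.0]
gripper_width: 0.0702
```

```bash
python3 - <<'E'
from box import *
np.set_printoptions(precision=4,suppress=True)
im=save('wrist','w30');st=r.get_state();save('side','s30'); print(st['time_s'],st['tcp_pos'],st['eef_rot'])
ST['w30']=dict(tcp_pos=st['tcp_pos'],eef_rot=st['eef_rot'])
u,v=proj('wrist',[.6025,-.327,.1],st).astype(int); print(u,v)
x0=max(u-75,0);y0=max(v-70,0)
A=draw('w30','wrist',.6025,-.327,-3,(x0,y0,x0+150,y0+120),2.66);D=draw('s30','side',.6025,-.327,-3,(320,100,400,180),4)
cv2.imwrite('pics/bx4.png',cv2.hconcat([cv2.resize(i,(400,320)) for i in(A,D)]))
E
```

```text
49.3667 [ 0.5229 -0.2963  0.2675] [-89.9546  -0.0085  86.3873]
232 195
```

View pics/bx4.png

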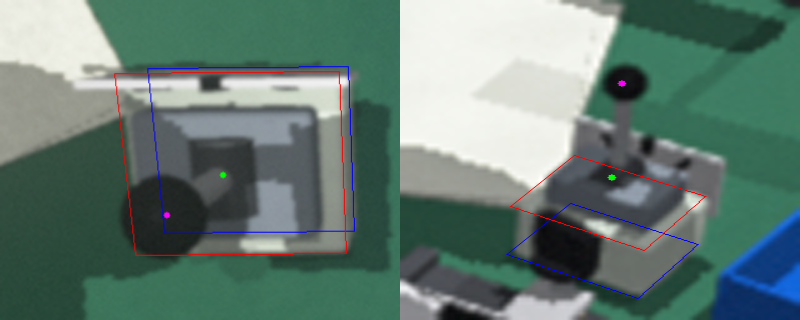

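View pics/w30.png

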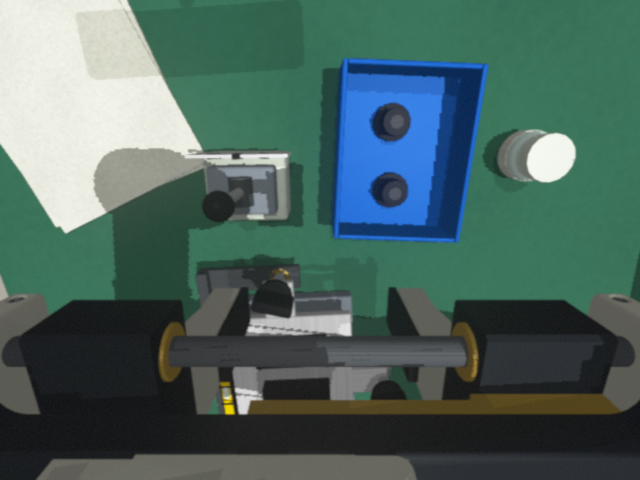

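View pics/s30.png

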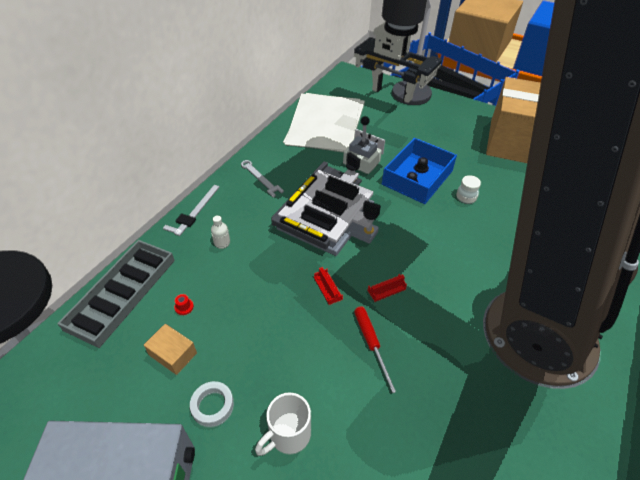

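Emit:
drive_tool(
  deltas=[
    [-1, -4, 0, 0, 0, 0],
    [-2, -8, 0, 0, 0, 0],
    [-3, -12, 0, 0, 0, 0],
    [-4, -16, 0, 0, 0, 0],
    [-5, -20, 0, 0, 0, 0],
    [-6, -24, 0, 0, 0, 0],
    [-7, -26, 0, 0, 0, 0],
    [-7, -26, 0, 0, 0, 0],
  ],
)

```text
time_s: 50.08
tcp_pos: [0.4499, -0.5604, 0.2659]
eef_rot: [-89.8, -0.1, 86.1]
contact_force: [-0.5, 0.6, -0.1]
gripper_width: 0.0697
```

```bash
python3 - <<'E'
from h import *
save('top','t31');save('side','s31')
im=cv2.imread('pics/t31.png')[195:305,320:430]; s=cv2.imread('pics/s31.png')[160:260,265:385]
cv2.imwrite('pics/z31.png',cv2.hconcat([cv2.resize(im,(400,400),interpolation=cv2.INTER_CUBIC),cv2.resize(s,(400,400),interpolation=cv2.INTER_CUBIC)]))
i2=cv2.imread('pics/t31.png')[200:225,345:405]; cv2.imwrite('pics/z31b.png',cv2.resize(i2,(780,325),interpolation=cv2.INTER_CUBIC))
E
```

View pics/z31.png

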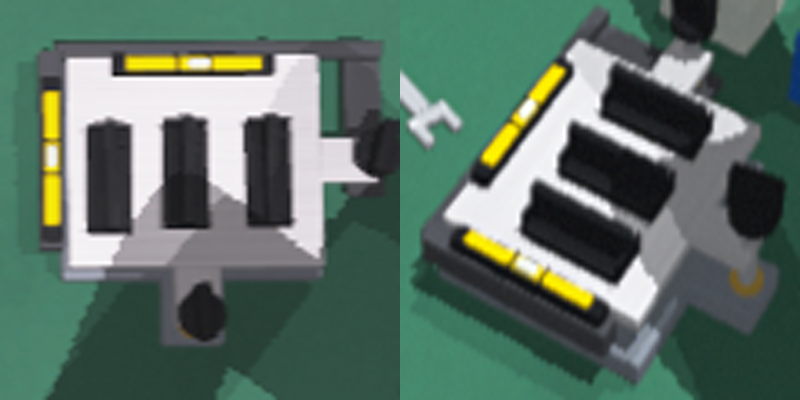

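View pics/z31b.png

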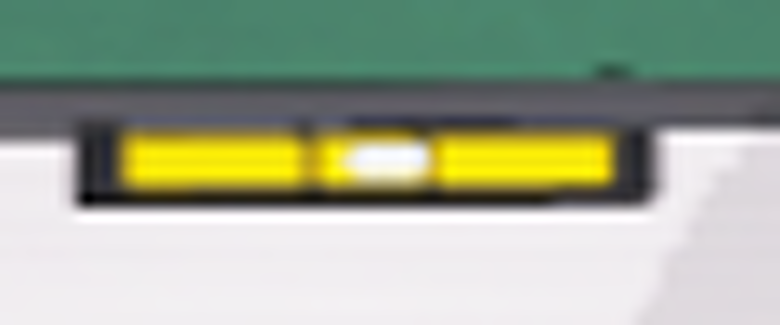

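View pics/t31.png

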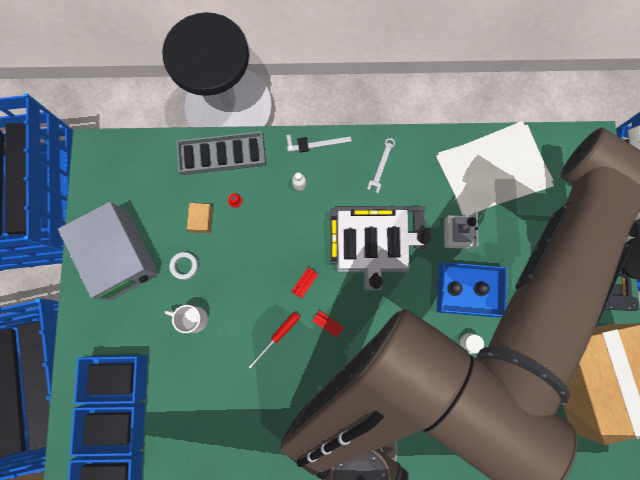

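Emit:
drive_tool(
  deltas=[
    [0, 0, 0, 0, 0, 0],
    [0, 0, 0, 0, 0, 0],
    [0, 0, 0, 0, 0, 0],
    [0, 0, 0, 0, 0, 0],
    [0, 0, 0, 0, 0, 0],
    [0, 0, 0, 0, 0, 0],
    [0, 0, 0, 0, 0, 0],
    [0, 0, 0, 0, 0, 0],
  ],
)

```text
time_s: 50.85
tcp_pos: [0.4524, -0.556, 0.2682]
eef_rot: [-90.0, 0.0, 86.4]
contact_force: [-0.4, 0.4, -0.4]
gripper_width: 0.0704
```

```bash
python3 -c "
from plant import r
print(r.close_job(), r.get_state()['time_s'])"
```

```text
the job is handed in; nothing more can be done
the job is handed in; nothing more can be done
```

The job is handed in, after about 51 s of robot time. I levelled the plate with both foot knobs and laid the three black rails foot down on it. The two black caps present went into the crate (the third was absent). Last, I gripped the dimmer's ball and set the lever upright.

What the last pictures showed:
- **Level:** both bubbles lie between their marks. Pitch is centred. Roll is not: its bubble is about 3.3 mm off, which I read as 6–8 mrad. That is inside the 15 mrad limit, so I left it.
- **Rails and caps:** all three rails sit flat and inside the plate edges, and both caps stand in the crate. One cap had been knocked aside early on; I found it again and placed it.
- **Lever:** the ball is about 1 mm from its calculated upright position. My estimate of the box centre is only good to about 3 mm (0.04 rad).
- **Everything else:** no bystander or red look-alike shows any movement, and the arm is clear of everything.

No check failed. The landmark networks put both knob centres 3–6 mm off, so I corrected those from the wrist camera before gripping.

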